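# Put the loose V-block away in its case

### The arm

A 7-joint arm with a two-finger parallel gripper is mounted at the origin on the work surface. World frame = base frame: x ahead of the robot, y to its left, z up, the work surface at z = 0. Lengths are in mm, angles in rad, forces in N, time in s.
With the tool pointing down it reaches from about 400 to 875 mm from the base axis. Payload 4.4 kg.
Tool frame: the origin (TCP) lies midway between the tips of the shut fingers; the grasp point (between the pads) lies 19 mm behind it; z points along the fingers, y is the direction in which the jaws open and shut (so a half turn about z gives the same grasp; the last joint's range is limited). The gripper opens to 85 mm and grips with 20 to 120 N. Pads are 22 mm wide; open, the fingers measure 114 mm over their backs; the gripper's body (76 mm by 85 mm) begins 54 mm behind the grasp point. The pads swing forward as they close: fully open they stand 13 mm farther back than shut.
Start: joints at [-1.315, 0.628, 0.038, 1.517, -0.027, 0.996, -0.02], TCP at [205.555, 616.656, 231.313] pointing down, gripper open.
Joint ranges: [-3.06, 3.06], [-0.37, 2.12], [-1.25, 1.32], [0.18, 2.47], [-1.1, 4.24], [0.23, 1.98], [-2.94, 2.94]. Speed limits (rad/s): [2.57, 2.57, 3.14, 3.14, 3.14, 3.14, 3.14].

### API

Orientations are given as [roll, pitch, yaw] about the fixed x, y, z axes, in that order (R = Rz(yaw) Ry(pitch) Rx(roll)).
In Python, from cell import * gives the robot as it stands. The module is installed in compiled form; this text tells all that it offers.
- The arm moves only by the tool move_arm, never from a script. Its argument "series" is a list of rows, each a list of 2 entries, a list of its own where there are three numbers: the shift along the tool's x, y, z in m, then the turn about the tool's z in rad. In form: [[[x, y, z], yaw], ...]. A call has 1 to 5 rows; each row is the pose to reach, as a shift and turn from the pose measured when the call began, along the tool's axes at that moment; what a row does not reach only later rows make up. A row lasts 1/8 s, in which the tool goes at most 62.5 mm and 10.7 degrees, less where a joint would pass 70% of its speed; a pose out of reach is approached as far as the arm can. A call with a gripper value outside its range is refused whole. "claw" is the opening, from 0 (shut) to 1 (fully open), set as the call begins (left out, the last holds). The fingers move at their own pace and stop on an object; the grip force is fixed at half the most. Time passes only in rows, so rows that repeat a pose let the fingers close. It gives the time, the measured TCP pose, the force and the opening at its end, in the units of the state.
- read_state(): the state, without advancing time (a new reading comes with each control period).
- get_image(name): name is "scene" or "top" or "wrist"; returns the picture (480x640x3 uint8, blue, green, red); there is no depth.
- camera_model(name): a dict with "fov_y" (degrees; the focal length in pixels is half the picture's height over the tangent of half this angle, whatever the lens; pixels are square), "cx", "cy" (the principal point, pixels), "pose" (4x4, takes a point from camera to world coordinates); the wrist camera has in their place "tool_from_camera" (4x4, takes a point from camera to tool coordinates, whose origin is the TCP and whose axes are the flange's). Camera axes: x right, y down, z forward; pixel columns grow to the right and rows downward; lengths in mm; the calibration is good to about 2 mm. The wrist camera is an equidistant fisheye: a pixel r from the principal point sees the ray r / f radians off the axis. A picture is of the moment at which its call begins: read the wrist's pose just before it. camera_model takes no time and is no camera call.
- finish_job(): hands the job in, once; it reports no verdict.
The state is a dict: "clock": time; "qpos": joint angles; "qd": joint speeds; "tau": joint torques, N m; "eef_pos": TCP position; "tool_rot": TCP orientation; "force": force on the tool from outside, world axes, zero at the start; "torque": the same for the moment, N m; "width": finger opening in mm.
Only numpy, scipy, OpenCV 4.12 (cv2) and the standard library are available. Lean on these libraries where they do the work, as an engineer would, in place of code of your own. Each camera call takes 0.05 s, during which the arm holds its last target. There are 200 camera calls.

### The job

One of the two V-blocks is already in the wooden case; set the loose one, which lies on its side on the bench, in the case's empty place, with its V facing up and lying the same way as its mate, first sliding the cover back if it is in the way. Then slide the cover fully shut. Set the block down gently, never let it drop, and leave the mate and the other things on the bench as they are.

Things in the scene. Friction and masses are not known exactly. Their poses are not given: they have to be found in the camera images.
- block: Loose steel V-block, 64 mm long (its x, along the V) x 48 wide (y) x 42 high (z), 0.6-0.9 kg; origin at its centre, 1 mm from its centre of mass; held off it, it swings in the pads. The V (36 wide, 16 deep) opens out of +z; the -z face is flat; sides have a clamp groove 7 high, 5 deep, 10-17 mm above the flat face. It starts on its +y side, origin 24 mm up, V facing -x within 0.9 rad.
- mate: The second V-block, same shape and axes, already in one of the case's two places, V up, lengthwise (its x) along the case's x, origin 31 mm above the bench. Which place it occupies changes.
- case: Wooden case fixed on the bench, 180 (x) x 224 (y) x 70 mm. Origin: centre of the underside, z up, front to -x, roughly at the robot. Front half: open compartment, x -82 to -10 mm, 208 mm wide; front and middle walls 8 mm thick, 58 high; side walls 70 high, with a lip reaching 4 mm inwards at 65-70 mm height. Rear half: closed deck 57 mm high, under the opened cover.
- place_left (a point): Centre of the place at the case's +y side, on its felt, 10 mm above the bench; axes as the case's. Two wooden strips along x, 54 mm apart, 6 mm wide, 5 mm above the felt (tops 15 mm above the bench), hold a block's 48 mm width; the walls leave 8 mm of play lengthwise in all. A seated block's origin is 21 mm above this point.
- place_right (a point): The same for the place at the case's -y side, 88 mm from the other.
- lid_grip (a point): Centre of the top of the cover's grip, 85 mm above the bench: a wooden bar 70 mm long (case y), 12 thick (case x), 22 tall, in the middle of the cover. The cover is a flat board 88 mm (x) x 206 mm (y) x 5 mm, its top 63 mm above the bench, running in the case's grooves. Axes as the case's; moves with the cover.
- lid (a joint): How far the cover is slid back along the case's +x, in m: 0 = fully shut over the compartment, against its stop; 0.092 = fully back over the deck, against its stop. Above 0.080 both places are wholly clear; it starts anywhere from 0.035 to 0.092. Sliding friction about 2.5 N, plus 4 N per m/s; it stays where it is left.
- hammer: Bystander: hammer, 300 mm long, wooden handle, lying crosswise (along y) on the bench beyond the loose block. Origin under it.
- spanner: Bystander: open-ended spanner, 180 mm long, flat on the bench to the right of the case. Origin under it.
- oiler: Bystander: upright grey bottle with a red cap, 54 mm across, 130 mm high, beyond the loose block to its left. Origin at the centre of its foot.
Things that resemble listed ones, but are neither listed nor needed, are in the scene too. What is shaped like the mate but black is not meant. Leave any green look-alike of the block alone.

How it is judged (in metres and radians):
On the way:
1. the block is seated in the empty place, V up (((x of block in the frame of place_left between -0.006 and 0.006 m and y of block in the frame of place_left between -0.005 and 0.005 m and z of block in the frame of place_left between 0.018 and 0.024 m and angle between block's own z axis and vertical below 0.06 rad and angle between the x axis of block and the x axis of case, either way round below 0.12 rad) or (x of block in the frame of place_right between -0.006 and 0.006 m and y of block in the frame of place_right between -0.005 and 0.005 m and z of block in the frame of place_right between 0.018 and 0.024 m and angle between block's own z axis and vertical below 0.06 rad and angle between the x axis of block and the x axis of case, either way round below 0.12 rad))), for 0.2 s.
At the end, for the whole second after the job is handed in: Loose block in the empty place: origin within 6 mm along and 5 mm across of its centre, height within 3 mm, V up within 0.06 rad, along the case's x within 0.12 rad either way round; cover shut within 4 mm; mate upright, within 12 mm of its start; at rest (((x of block in the frame of place_left between -0.006 and 0.006 m and y of block in the frame of place_left between -0.005 and 0.005 m and z of block in the frame of place_left between 0.018 and 0.024 m and angle between block's own z axis and vertical below 0.06 rad and angle between the x axis of block and the x axis of case, either way round below 0.12 rad) or (x of block in the frame of place_right between -0.006 and 0.006 m and y of block in the frame of place_right between -0.005 and 0.005 m and z of block in the frame of place_right between 0.018 and 0.024 m and angle between block's own z axis and vertical below 0.06 rad and angle between the x axis of block and the x axis of case, either way round below 0.12 rad)) and value of joint lid below 0.004 m and linear speed of block below 0.02 m/s and distance of mate from where it was at the start of the episode below 0.012 m and angle between mate's own z axis and vertical below 0.06 rad); the robot touches nothing.
It fails at once if the block is dropped or knocked down (moving faster than 0.5 m/s near the bench) (height (world z) of block below 0.05 m and linear speed of block above 0.5 m/s).
It fails at once if the mate is pushed out of its place (distance of mate from where it was at the start of the episode above 0.02 m or angle between mate's own z axis and vertical above 0.3 rad).
It fails at once if the hammer is disturbed (distance of hammer from where it was at the start of the episode above 0.03 m).
It fails at once if the spanner is disturbed (distance of spanner from where it was at the start of the episode above 0.03 m).
It fails at once if the oiler is disturbed (distance of oiler from where it was at the start of the episode above 0.03 m).
It also fails if it takes over 70 s, if anything falls off the work surface, if the arm or the gripper's body presses on something with over 40 N, if the wrist force passes 120 N, or if a joint passes its speed limit or range.

## Working session

There is one attempt and no reset: what is moved stays moved. The work goes in short steps, Python scripts to look and compute and a tool call to move; the robot and the scene stay as the last step left them, time stands still between calls to the robot, and variables do not carry over. Pictures are saved under pics/ and viewed, about 8 in all and at most 12, crops included, and the job is handed in when it is done.

Besides the shell and the picture viewer there is one more tool, called after "Call:" by a JSON object that holds its "api" and its "payload". move_arm: Moves the arm, as the interface text tells. Its arguments: {"type":"object","properties":{"series":{"type":"array"},"claw":{"type":"number"}},"required":["series"]}

```bash
mkdir -p pics
python3 - <<'E'
from cell import *
import cv2, numpy as np
s=read_state(); print({k:np.round(v,3).tolist() for k,v in s.items()})
for n in("scene","top"):
    cv2.imwrite(f"pics/{n}0.png",get_image(n))
for n in("scene","top","wrist"): print(n,camera_model(n))
E
```

```text
{'clock': 0.0, 'qpos': [-1.315, 0.629, 0.038, 1.518, -0.027, 0.996, -0.02], 'qd': [0.002, 0.0, 0.001, -0.001, -0.0, 0.0, -0.001], 'tau': [-0.001, -56.339, 1.226, -19.345, 0.011, 0.01, -0.0], 'eef_pos': [205.364, 616.051, 230.396], 'tool_rot': [-3.14, 0.0, 2.82], 'force': [-0.445, 0.698, 0.481], 'torque': [0.004, -0.003, 0.016], 'width': 85.766}
scene {'fov_y': 48.62006547116436, 'cx': 321.49041083387806, 'cy': 245.4349513930703, 'pose': array([[-8.57140807e-01,  3.90087387e-01, -3.36365081e-01,
         1.05863909e+03],
       [ 5.14764495e-01,  6.25806966e-01, -5.85989041e-01,
         8.36740187e+02],
       [-1.80873231e-02, -6.75423921e-01, -7.37207824e-01,
         1.12571052e+03],
       [ 0.00000000e+00,  0.00000000e+00,  0.00000000e+00,
         1.00000000e+00]])}
top {'fov_y': 49.39850917213495, 'cx': 314.122896363706, 'cy': 243.31222702024158, 'pose': array([[-5.91072155e-03, -9.95498648e-01,  9.45912556e-02,
         4.53002984e+02],
       [-9.99819692e-01,  4.17623362e-03, -1.85241318e-02,
         1.74988935e+01],
       [ 1.80457129e-02, -9.46836910e-02, -9.95343836e-01,
         1.46876102e+03],
       [ 0.00000000e+00,  0.00000000e+00,  0.00000000e+00,
         1.00000000e+00]])}
wrist {'fov_y': 65.70646984690485, 'cx': 318.4427838583629, 'cy': 238.85851967964672, 'tool_from_camera': array([[-1.89883132e-04, -9.63014569e-01, -2.69449262e-01,
         6.89674610e+01],
       [ 9.99999751e-01, -3.66059599e-04,  6.03592828e-04,
        -1.06878059e+00],
       [-6.79903176e-04, -2.69449080e-01,  9.63014398e-01,
        -1.42621138e+02],
       [ 0.00000000e+00,  0.00000000e+00,  0.00000000e+00,
         1.00000000e+00]])}
```

View pics/scene0.png

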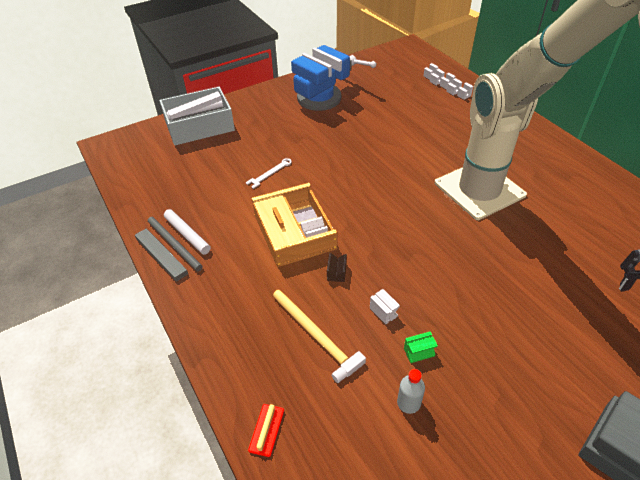

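View pics/top0.png

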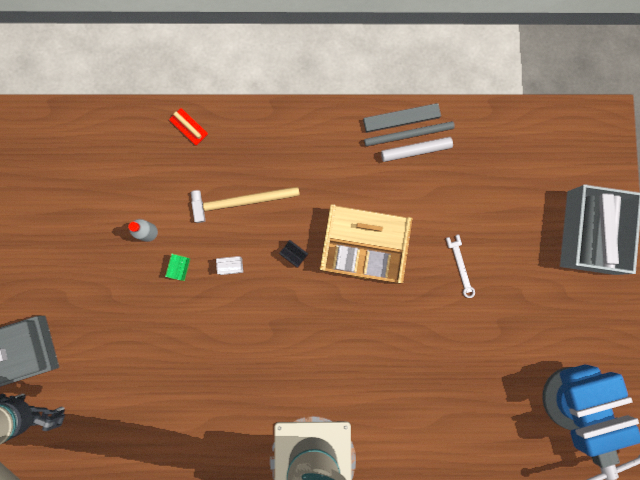

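The scene picture shows the case near (295,222), the loose block at (384,306), its green look-alike at (421,347) and the black one at (337,265). In the top picture they are at (367,245), (229,265), (177,267) and (293,253), and the cover looks mostly back. Next I zoom in on both.

```bash
cat > h.py <<'E'
import numpy as np, cv2
from cell import *
from scipy.spatial.transform import Rotation as R
def rays(n,uv,st=None):
    m=camera_model(n); uv=np.atleast_2d(np.float64(uv)); f=240/np.tan(np.radians(m["fov_y"]/2))
    d=np.c_[(uv[:,0]-m["cx"])/f,(uv[:,1]-m["cy"])/f]
    if n=="wrist":
        r=np.linalg.norm(d,axis=1,keepdims=True); d=np.c_[d*np.sinc(r/np.pi),np.cos(r)]
        T=np.eye(4);T[:3,:3]=R.from_euler("xyz",st["tool_rot"]).as_matrix();T[:3,3]=st["eef_pos"];P=T@m["tool_from_camera"]
    else: d=np.c_[d,np.ones(len(d))];P=m["pose"]
    return P[:3,3],d@P[:3,:3].T
def hit(n,uv,z,st=None):
    o,d=rays(n,uv,st); return o+d*((z-o[2])/d[:,2])[:,None]
E
python3 - <<'E'
from h import *
a=cv2.imread("pics/top0.png")[190:300,200:430]; b=cv2.imread("pics/scene0.png")[180:370,240:450]
a=cv2.resize(a,None,fx=3.4,fy=3.4,interpolation=cv2.INTER_CUBIC)
cv2.imwrite("pics/ctop.png",a)
for nm,uv,z in(("block",(229,265),48),("green",(177,267),45),("black",(293,253),45),("oiler",(143,231),40),("hammerhead",(197,206),20)): print(nm,hit("top",uv,z).round())
for nm,uv in(("rearL",(332,207)),("rearR",(410,218)),("frontL",(322,271)),("frontR",(403,283))): print(nm,hit("top",uv,70).round())
E
```

```text
block [[530. 223.  48.]]
green [[525. 364.  45.]]
black [[562.  49.  45.]]
oiler [[625. 460.  40.]]
hammerhead [[697. 318.  20.]]
rearL [[685. -58.  70.]]
rearR [[ 654. -269.   70.]]
frontL [[511. -29.  70.]]
frontR [[ 478. -246.   70.]]
```

View pics/ctop.png

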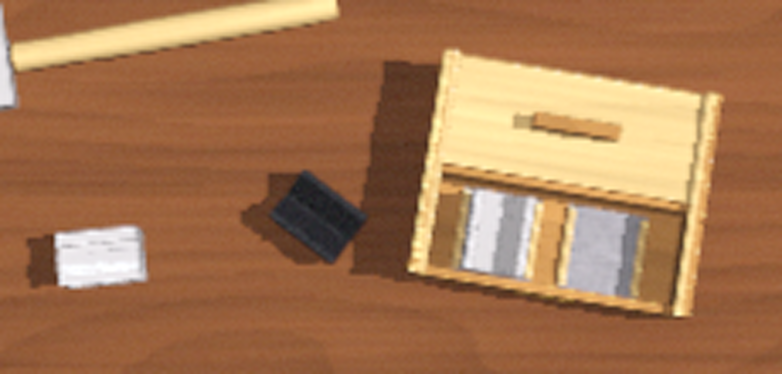

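The zoom shows the mate in the left place (V visible at crop (497,232)) and grey felt in the right place (600,248). The cover is nearly all the way back. The loose block is at crop (100,256). I go over it now.

Call:
{"api": "move_arm", "payload": {"series": [[[-0.048, -0.03, 0], -0.06], [[-0.096, -0.06, 0], -0.12], [[-0.144, -0.09, 0], -0.18], [[-0.192, -0.12, 0], -0.25], [[-0.24, -0.15, 0], -0.32]], "claw": 1}}

```text
clock: 0.72
eef_pos: [386.5, 396.2, 230.5]
tool_rot: [-3.14, -0.001, -3.141]
force: [0.3, 0.1, 0.3]
width: 85.5
```

```bash
cat >> h.py <<'E'
def go(x,y,z,yaw):
    s=read_state(); M=R.from_euler("xyz",s["tool_rot"]).as_matrix()
    d=M.T@(np.array([x,y,z])-s["eef_pos"])
    cy=np.arctan2(M[1,0],M[0,0]); t=-((yaw-cy+np.pi/2)%np.pi-np.pi/2)
    print("t",round(s["clock"],2),"at",np.round(s["eef_pos"],1),"yaw",round(cy,3),"j7",round(s["qpos"][6],2),"F",np.round(s["force"],1),"w",round(s["width"],1),"-> shift m",np.round(d/1000,4),"turn",round(t,3),"lateral",np.round(np.linalg.norm(d),0))
E
python3 -c "
from h import *
go(515,223,230,np.pi)"
```

```text
t 0.72 at [386.5 396.2 230.5] yaw -3.141 j7 0.69 F [0.3 0.1 0.3] w 85.5 -> shift m [-0.1284 -0.1733  0.0008] turn 0.001 lateral 216.0
```

Call:
{"api": "move_arm", "payload": {"series": [[[-0.032, -0.043, 0], 0], [[-0.064, -0.086, 0], 0], [[-0.096, -0.129, 0], 0], [[-0.128, -0.173, 0], 0], [[-0.128, -0.173, 0], 0]]}}

```text
clock: 1.35
eef_pos: [517.4, 217.5, 230.4]
tool_rot: [-3.136, 0.0, 3.133]
force: [-1.3, 0.3, -0.3]
width: 85.5
```

Run:
```python
from h import *
s=read_state(); im=get_image("wrist"); cv2.imwrite("pics/w1.png",im)
go(515,223,230,np.pi)
hsv=cv2.cvtColor(im,cv2.COLOR_BGR2HSV)
m=((hsv[...,1]<45)&(hsv[...,2]>100)).astype(np.uint8)*255
m=cv2.morphologyEx(m,cv2.MORPH_OPEN,np.ones((5,5)))
for c in cv2.findContours(m,cv2.RETR_EXTERNAL,cv2.CHAIN_APPROX_NONE)[0]:
    if cv2.contourArea(c)>400:
        p=hit("wrist",c[:,0],48,s); r=cv2.minAreaRect(np.float32(p[:,:2])); print(cv2.boundingRect(c),np.round(r[0]),np.round(r[1]),round(r[2],1))
```

```text
t 1.4 at [515.6 220.8 230.3] yaw 3.137 j7 1.09 F [-0.6  0.6 -0.3] w 85.3 -> shift m [0.0006 0.0022 0.0003] turn -0.004 lateral 2.0
(393, 323, 28, 71) [675. 310.] [95. 27.] 9.2
(438, 296, 40, 55) [629. 362.] [80. 21.] 30.9
(160, 296, 40, 55) [627.  68.] [21. 81.] 58.1
(501, 277, 71, 68) [627. 461.] [124.  57.] 52.1
(2, 213, 66, 65) [ 545. -115.] [110.  67.] 80.0
(291, 195, 76, 59) [526. 225.] [50. 66.] 5.2
```

View pics/w1.png

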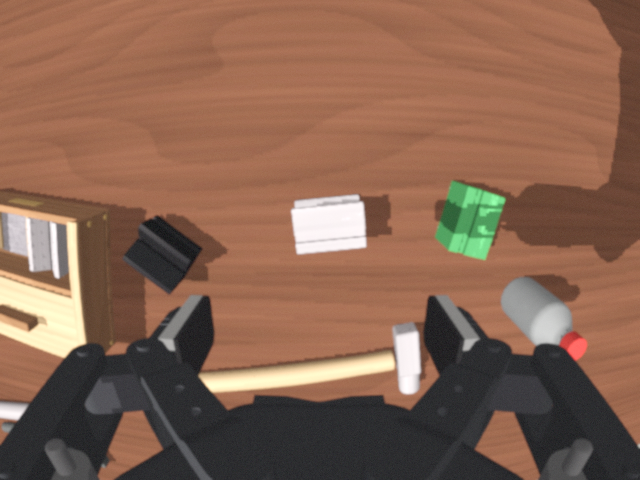

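The wrist view shows the block's top face with corners at about (292,206), (363,200), (366,247) and (296,253). The V strip is on the upper edge (robot side), and the side groove is the line near the lower edge. The neighbours are clear of the finger paths. The block centre works out at about (530,225), turned 0.09 rad. I'll grip the end faces 10 mm toward the V side, so the block hangs V up when lifted.

```bash
python3 -c "
from h import *
go(520,224.4,60,np.pi+0.09)
s=read_state()
"
```

```text
t 1.4 at [515.6 220.8 230.3] yaw 3.137 j7 1.09 F [-0.6  0.6 -0.3] w 85.3 -> shift m [-0.0046  0.0041  0.1703] turn -0.094 lateral 170.0
```

Call:
{"api": "move_arm", "payload": {"series": [[[-0.0046, 0.0035, 0.045], -0.05], [[-0.0046, 0.0035, 0.09], -0.094], [[-0.0046, 0.0035, 0.135], -0.094], [[-0.0046, 0.0035, 0.17], -0.094], [[-0.0046, 0.0035, 0.17], -0.094]]}}

```text
clock: 2.02
eef_pos: [516.9, 224.5, 57.9]
tool_rot: [-3.137, -0.008, -3.05]
force: [-0.0, -0.4, -0.4]
width: 85.2
```

Run:
```python
from h import *
s=read_state(); im=get_image("wrist"); cv2.imwrite("pics/w2.png",im)
go(520,224.4,2,np.pi+0.09)
hsv=cv2.cvtColor(im,cv2.COLOR_BGR2HSV)
m=((hsv[...,1]<45)&(hsv[...,2]>100)).astype(np.uint8)*255
m=cv2.morphologyEx(m,cv2.MORPH_OPEN,np.ones((5,5)))
for c in cv2.findContours(m,cv2.RETR_EXTERNAL,cv2.CHAIN_APPROX_NONE)[0]:
    if cv2.contourArea(c)>3000:
        p=hit("wrist",c[:,0],48,s); r=cv2.minAreaRect(np.float32(p[:,:2])); print(cv2.boundingRect(c),np.round(r[0]),np.round(r[1]),round(r[2],1))
```

```text
t 2.08 at [518.5 224.9  59.7] yaw -3.05 j7 1.14 F [-0.3  0.2  0.5] w 85.5 -> shift m [-0.0017 -0.0005  0.0577] turn 0.002 lateral 58.0
(249, 248, 142, 111) [522. 225.] [56. 65.] 5.5
```

View pics/w2.png

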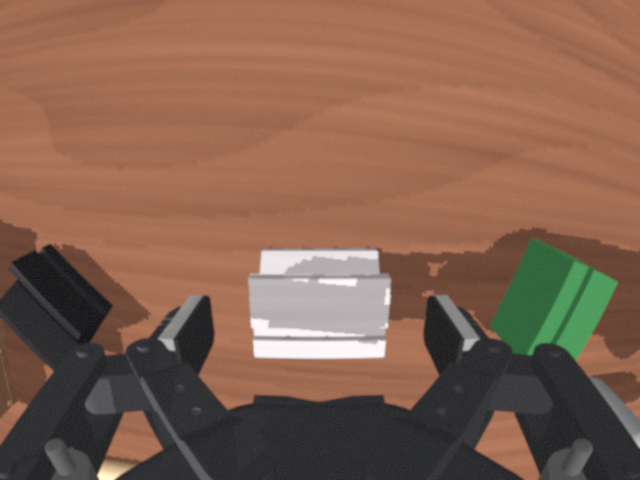

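The closer view confirms the block: top face pixels (250,275) to (388,357), square to the jaws and between the pads. I check the distance to the green block, whose near corner is at about (492,325), before going down.

Run:
```python
from h import *
s=read_state()
print(hit("wrist",[(492,325),(532,240),(575,357)],45,s).round(), hit("wrist",[(492,325)],30,s).round(), hit("wrist",[(112,310)],45,s).round())
go(519,225,2,np.pi+0.09)
```

```text
[[531. 316.  45.]
 [484. 327.  45.]
 [554. 386.  45.]] [[539. 326.  30.]] [[543. 116.  45.]]
t 2.08 at [518.5 224.9  59.7] yaw -3.05 j7 1.14 F [-0.3  0.2  0.5] w 85.5 -> shift m [-0.0007  0.0002  0.0577] turn 0.002 lateral 58.0
```

Call:
{"api": "move_arm", "payload": {"series": [[[-0.0007, 0, 0.03], 0], [[-0.0007, 0, 0.05], 0], [[-0.0007, 0, 0.0577], 0], [[-0.0007, 0, 0.0577], 0]]}}

```text
clock: 2.58
eef_pos: [519.5, 225.5, 3.0]
tool_rot: [-3.139, -0.003, -3.049]
force: [0.2, -0.4, 0.0]
width: 85.2
```

Call:
{"api": "move_arm", "payload": {"series": [[[0, 0, 0], 0], [[0, 0, 0], 0], [[0, 0, 0], 0], [[0, 0, 0], 0], [[0, 0, 0], 0]], "claw": 0}}

```text
clock: 3.2
eef_pos: [520.5, 225.6, 4.6]
tool_rot: [-3.14, -0.001, -3.05]
force: [-0.5, -1.4, 6.6]
width: 63.5
```

Call:
{"api": "move_arm", "payload": {"series": [[[0, 0, -0.004], 0], [[0, 0, -0.008], 0], [[0, 0, -0.012], 0], [[0, 0, -0.016], 0], [[0, 0, -0.02], 0]]}}

```text
clock: 3.82
eef_pos: [520.3, 225.6, 24.8]
tool_rot: [-3.14, -0.001, -3.05]
force: [1.0, -0.4, -6.5]
width: 63.5
```

Call:
{"api": "move_arm", "payload": {"series": [[[0, 0, -0.01], 0], [[0, 0, -0.02], 0], [[0, 0, -0.03], 0], [[0, 0, -0.04], 0], [[0, 0, -0.05], 0]]}}

```text
clock: 4.45
eef_pos: [520.4, 225.7, 75.6]
tool_rot: [-3.14, -0.001, -3.05]
force: [0.4, -0.2, -6.7]
width: 63.3
```

Run:
```python
from h import *
s=read_state(); im=get_image("wrist"); cv2.imwrite("pics/w3.png",im[200:,160:480])
sc=get_image("scene"); go(519,225,2,np.pi+0.09)
a=cv2.resize(im[200:480,180:460],(560,560)); b=cv2.resize(sc[200:420,300:420],(240,440),interpolation=cv2.INTER_CUBIC)
b=cv2.copyMakeBorder(b,0,120,0,0,cv2.BORDER_CONSTANT); cv2.imwrite("pics/w3.png",np.hstack([a,b]))
```

```text
t 4.55 at [521.2 226.1  76.1] yaw -3.05 j7 1.14 F [ 0.1  0.6 -6. ] w 63.4 -> shift m [ 0.0024 -0.0008  0.0741] turn 0.002 lateral 74.0
```

View pics/w3.png

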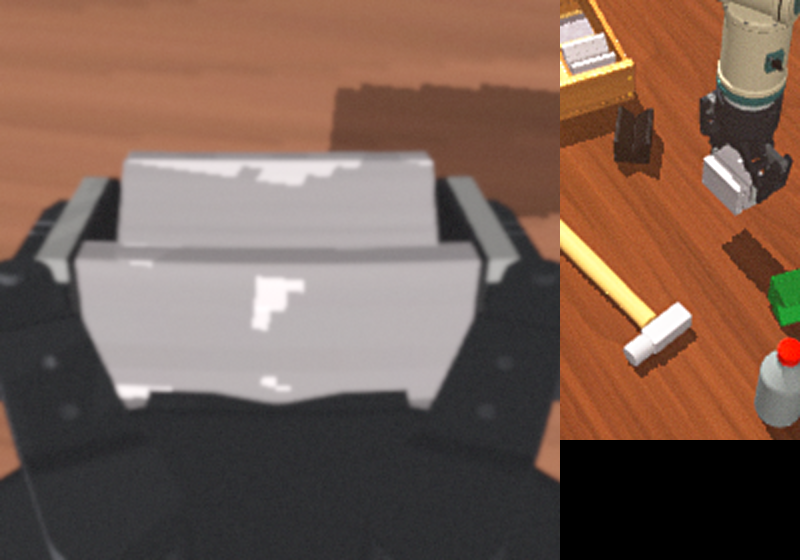

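The picture shows the block held between both pads. The lower V wing (crop y 150–245) is still farther from the camera than the top face (y 260–400), so it has not swung over yet. I give it a little time and a gentle shake, then compare.

Call:
{"api": "move_arm", "payload": {"series": [[[0, 0, -0.04], 0], [[0, 0, -0.01], 0], [[0, 0, -0.05], 0], [[0, 0, -0.02], 0], [[0, 0, -0.02], 0]]}}

```text
clock: 5.18
eef_pos: [519.0, 225.1, 94.3]
tool_rot: [-3.139, -0.004, -3.05]
force: [0.0, 0.5, -6.9]
width: 63.5
```

Run:
```python
from h import *
im=get_image("wrist"); a=cv2.resize(im[200:480,180:460],(560,560)); o=cv2.imread("pics/w3.png")[:,:560]
d=cv2.absdiff(a,o).max(2); print("diff in block region",d[130:400,80:480].mean(), d[130:400,80:480].max())
sc=get_image("scene"); cv2.imwrite("pics/s4.png",cv2.resize(sc[220:340,330:450],(480,480),interpolation=cv2.INTER_CUBIC))
cv2.imwrite("pics/w4.png",np.hstack([a,cv2.copyMakeBorder(cv2.imread("pics/s4.png")[:,120:360],0,80,0,0,cv2.BORDER_CONSTANT)]))
g=cv2.cvtColor(a,cv2.COLOR_BGR2GRAY); print(g[140:420:6,280].tolist()); go(519,225,96,np.pi+.09)
```

```text
diff in block region 4.498398148148148 76
[132, 134, 141, 164, 229, 231, 218, 179, 178, 178, 177, 176, 177, 178, 176, 171, 176, 176, 152, 136, 139, 179, 185, 185, 225, 250, 244, 241, 241, 220, 217, 197, 180, 181, 180, 177, 178, 177, 178, 181, 213, 249, 196, 214, 128, 43, 44]
t 5.28 at [520.6 225.8  95.9] yaw -3.05 j7 1.14 F [ 0.6 -0.5 -6.5] w 63.3 -> shift m [ 0.0016 -0.0007 -0.0001] turn 0.002 lateral 2.0
```

View pics/w4.png

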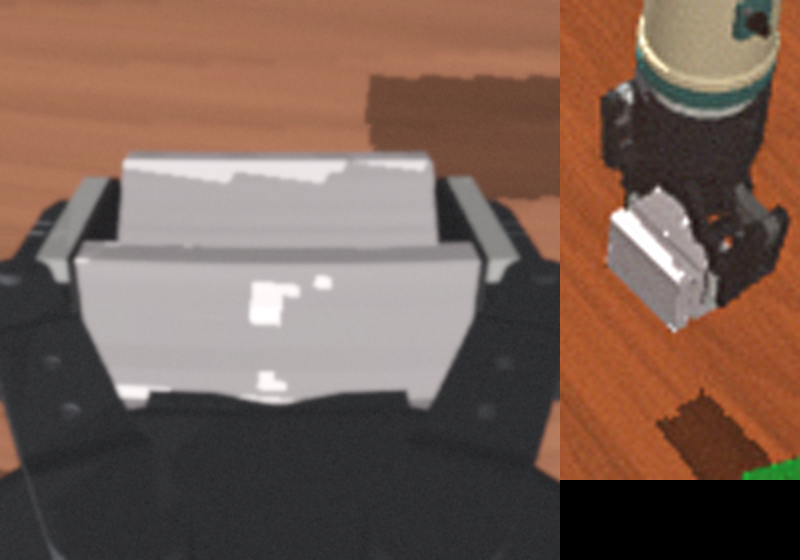

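Unchanged: still V toward the robot, with both wings visible at crop y 150 and 245–262. The pads hold it against its own weight. I'll lever it over on the fixed case's front wall instead. Pushing the lower part of its flat face against the wall's top edge will turn it V-up in the pads. First I carry it to the front of the case.

```bash
python3 -c "
from h import *
go(447,-130,100,np.pi-0.148)"
```

```text
t 5.28 at [520.6 225.8  95.9] yaw -3.05 j7 1.14 F [ 0.6 -0.5 -6.5] w 63.3 -> shift m [ 0.1059 -0.3476 -0.0035] turn 0.24 lateral 363.0
```

Call:
{"api": "move_arm", "payload": {"series": [[[0.013, -0.045, -0.004], 0.04], [[0.027, -0.09, -0.004], 0.08], [[0.041, -0.135, -0.004], 0.12], [[0.055, -0.18, -0.004], 0.18], [[0.069, -0.225, -0.004], 0.24]]}}

```text
clock: 5.9
eef_pos: [473.0, -5.9, 101.3]
tool_rot: [-3.14, 0.002, 2.992]
force: [1.2, -0.7, -6.2]
width: 63.3
```

```bash
python3 -c "
from h import *
go(447,-130,100,np.pi-0.148)"
```

```text
t 5.9 at [473.   -5.9 101.3] yaw 2.992 j7 1.32 F [ 1.2 -0.7 -6.2] w 63.3 -> shift m [ 0.0072 -0.1266  0.0014] turn -0.002 lateral 127.0
```

Call:
{"api": "move_arm", "payload": {"series": [[[0.005, -0.045, 0], 0], [[0.007, -0.09, 0], 0], [[0.007, -0.127, 0.01], 0], [[0.007, -0.127, 0.043], 0], [[0.007, -0.127, 0.043], 0]]}}

```text
clock: 6.52
eef_pos: [446.1, -130.7, 57.7]
tool_rot: [-3.14, -0.001, 2.991]
force: [-0.6, -0.2, -5.6]
width: 63.3
```

Run:
```python
from h import *
go(447,-130,57.6,np.pi-0.148)
b=get_image("top"); s=get_image("scene")
a=cv2.resize(b[195:305,290:430],(560,440),interpolation=cv2.INTER_CUBIC); c=cv2.resize(s[170:280,230:350],(240,220),interpolation=cv2.INTER_CUBIC)
c=cv2.copyMakeBorder(c,0,220,0,0,cv2.BORDER_CONSTANT); cv2.imwrite("pics/t5.png",np.hstack([a,c])); cv2.imwrite("pics/top5.png",b)
```

```text
t 6.53 at [ 446.1 -130.7   57.7] yaw 2.991 j7 1.53 F [-0.6 -0.2 -5.6] w 63.3 -> shift m [-0.0008  0.0008  0.0001] turn -0.003 lateral 1.0
```

View pics/t5.png

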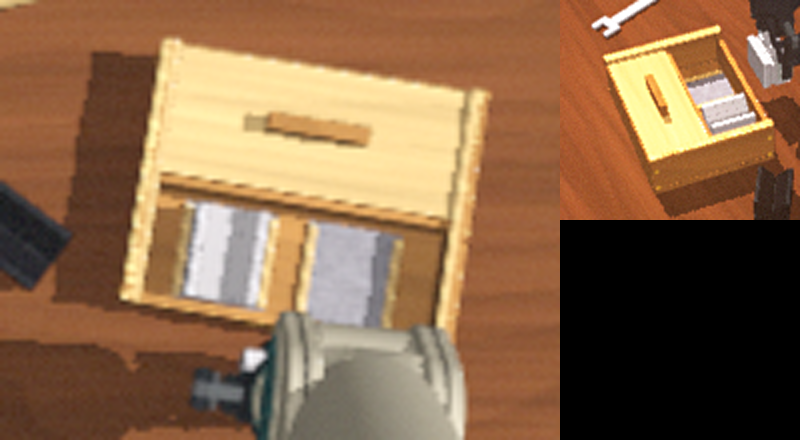

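The case and mate are unchanged. The cover's front edge runs from crop (160,178) to (445,220), clear of the places. The block hangs just in front of the front wall, so I press forward gently until it touches.

Call:
{"api": "move_arm", "payload": {"series": [[[-0.005, 0, 0], 0], [[-0.009, 0, 0], 0], [[-0.012, 0, 0], 0], [[-0.014, 0, 0], 0]]}}

```text
clock: 7.12
eef_pos: [462.0, -132.1, 59.4]
tool_rot: [-3.14, 0.003, 2.993]
force: [0.3, -0.4, -6.1]
width: 63.1
```

Call:
{"api": "move_arm", "payload": {"series": [[[-0.002, 0, 0], 0], [[-0.003, 0, 0], 0], [[-0.004, 0, 0], 0]]}}

```text
clock: 7.5
eef_pos: [465.1, -132.6, 59.3]
tool_rot: [-3.14, 0.002, 2.993]
force: [-2.4, -0.5, -4.7]
width: 63.6
```

Call:
{"api": "move_arm", "payload": {"series": [[[-0.002, 0, 0.001], 0], [[-0.004, 0, 0.001], 0], [[-0.006, 0, 0], 0]]}}

```text
clock: 7.88
eef_pos: [465.4, -132.6, 58.1]
tool_rot: [-3.141, -0.01, 2.991]
force: [-8.5, 1.4, -11.2]
width: 63.3
```

Run:
```python
from h import *
go(447,-130,57.6,np.pi-0.148); print(read_state()["torque"].round(2))
im=get_image("wrist"); a=cv2.resize(im[200:480,180:460],(560,560)); cv2.imwrite("pics/w6.png",a)
g=cv2.cvtColor(a,cv2.COLOR_BGR2GRAY); print(g[130:300:5,200].tolist())
```

```text
t 7.88 at [ 465.4 -132.6   58.1] yaw 2.991 j7 1.53 F [ -8.5   1.4 -11.2] w 63.3 -> shift m [ 0.0186 -0.0001  0.0006] turn -0.002 lateral 19.0
[ 0.47  2.2  -0.25]
[129, 130, 129, 126, 131, 141, 160, 177, 175, 177, 179, 181, 180, 180, 179, 178, 179, 180, 180, 177, 176, 180, 180, 171, 142, 143, 148, 181, 188, 189, 187, 186, 185, 184]
```

Call:
{"api": "move_arm", "payload": {"series": [[[-0.006, 0, 0], 0], [[-0.01, 0, -0.001], 0], [[-0.014, 0, -0.003], 0], [[-0.017, 0, -0.005], 0]]}}

```text
clock: 8.43
eef_pos: [469.0, -133.0, 60.1]
tool_rot: [-3.141, -0.037, 2.989]
force: [-17.5, 3.4, -3.4]
width: 63.0
```

Run:
```python
from h import *
go(447,-130,57.6,np.pi-0.148); print(read_state()["torque"].round(2))
im=get_image("wrist"); a=cv2.resize(im[200:480,180:460],(560,560)); cv2.imwrite("pics/w7.png",a)
g=cv2.cvtColor(a,cv2.COLOR_BGR2GRAY); print(g[130:300:5,200].tolist())
```

```text
t 8.43 at [ 469.  -133.    60.1] yaw 2.989 j7 1.54 F [-17.5   3.4  -3.4] w 63.0 -> shift m [ 0.0221 -0.0003  0.0033] turn -0.004 lateral 22.0
[ 0.69  3.57 -0.25]
[128, 131, 143, 152, 177, 178, 179, 181, 182, 182, 182, 182, 181, 180, 181, 182, 181, 178, 178, 181, 182, 180, 180, 178, 155, 145, 145, 152, 180, 187, 187, 185, 184, 181]
```

Call:
{"api": "move_arm", "payload": {"series": [[[-0.016, 0, 0.003], 0], [[-0.02, 0, 0.003], 0], [[-0.025, 0, 0.003], 0], [[-0.03, 0, 0.003], 0]]}}

```text
clock: 8.98
eef_pos: [468.3, -133.0, 54.7]
tool_rot: [-3.141, -0.097, 2.986]
force: [-52.7, 11.5, 44.6]
width: 63.7
```

Run:
```python
from h import *
go(447,-130,57.6,np.pi-0.148); print(read_state()["torque"].round(2))
im=get_image("wrist"); a=cv2.resize(im[200:480,180:460],(560,560)); cv2.imwrite("pics/w8.png",a)
g=cv2.cvtColor(a,cv2.COLOR_BGR2GRAY); print(g[60:300:5,200].tolist())
```

```text
t 8.97 at [ 468.3 -133.    54.7] yaw 2.986 j7 1.54 F [-52.7  11.5  44.6] w 63.7 -> shift m [ 0.0217 -0.0003 -0.0008] turn -0.007 lateral 22.0
[ 2.23 11.24 -0.43]
[130, 127, 125, 122, 122, 119, 123, 126, 130, 132, 132, 130, 128, 127, 129, 136, 152, 175, 232, 234, 228, 231, 223, 183, 180, 179, 180, 178, 180, 179, 180, 177, 177, 181, 180, 180, 177, 176, 151, 144, 144, 153, 182, 186, 184, 183, 182, 180]
```

The force built up (−53 N, +45 N vertical), and the upward part works against the turn. I back off and go lower, then press and scrape upward so that wall friction helps turn it.

Call:
{"api": "move_arm", "payload": {"series": [[[0.006, 0, -0.002], 0], [[0.01, 0, -0.002], 0], [[0.012, 0, 0], 0], [[0.012, 0, 0.004], 0], [[0.012, 0, 0.006], 0]]}}

```text
clock: 9.65
eef_pos: [456.7, -131.2, 49.6]
tool_rot: [-3.141, -0.096, 2.986]
force: [-1.1, -0.2, -6.9]
width: 63.4
```

Run:
```python
from h import *
go(462,-133,45,np.pi-0.148)
im=get_image("wrist"); a=cv2.resize(im[200:480,180:460],(560,560)); cv2.imwrite("pics/w9.png",a)
g=cv2.cvtColor(a,cv2.COLOR_BGR2GRAY); print(g[60:300:5,200].tolist())
```

```text
t 9.65 at [ 456.7 -131.2   49.6] yaw 2.986 j7 1.53 F [-1.1 -0.2 -6.9] w 63.4 -> shift m [-0.0059 -0.001   0.004 ] turn -0.007 lateral 7.0
[126, 124, 125, 122, 124, 126, 125, 127, 130, 128, 126, 126, 122, 122, 121, 129, 149, 170, 228, 234, 233, 235, 225, 183, 180, 180, 178, 178, 179, 180, 180, 177, 175, 178, 181, 180, 178, 177, 155, 143, 145, 150, 178, 185, 186, 183, 181, 181]
```

Call:
{"api": "move_arm", "payload": {"series": [[[-0.01, 0, 0.002], 0], [[-0.018, 0, -0.001], 0], [[-0.022, 0, -0.008], 0], [[-0.026, 0, -0.016], 0], [[-0.028, 0, -0.024], 0]]}}

```text
clock: 10.32
eef_pos: [474.1, -134.1, 67.9]
tool_rot: [-3.141, -0.123, 2.985]
force: [-13.8, 2.7, -9.2]
width: 63.3
```

Run:
```python
from h import *
go(462,-133,45,np.pi-0.148)
im=get_image("wrist"); a=cv2.resize(im[200:480,180:460],(560,560)); cv2.imwrite("pics/w10.png",a)
g=cv2.cvtColor(a,cv2.COLOR_BGR2GRAY); print(g[0:300:5,200].tolist())
```

```text
t 10.32 at [ 474.1 -134.1   67.9] yaw 2.985 j7 1.54 F [-13.8   2.7  -9.2] w 63.3 -> shift m [ 0.0092 -0.0008  0.0242] turn -0.009 lateral 26.0
[124, 119, 121, 122, 123, 123, 125, 129, 127, 126, 123, 122, 119, 119, 123, 125, 128, 130, 130, 129, 128, 126, 127, 127, 132, 157, 168, 213, 238, 238, 238, 240, 242, 242, 234, 190, 179, 180, 179, 180, 181, 178, 175, 180, 181, 180, 180, 180, 179, 178, 167, 149, 149, 150, 152, 178, 182, 181, 179, 177]
```

It is turning: the lower wing edge moved from crop y 145 to 125 and the near edge band widened. I continue the same way.

Call:
{"api": "move_arm", "payload": {"series": [[[-0.008, 0, -0.002], 0], [[-0.014, 0, -0.005], 0], [[-0.02, 0, -0.008], 0], [[-0.025, 0, -0.011], 0], [[-0.03, 0, -0.013], 0]]}}

```text
clock: 11.0
eef_pos: [507.6, -139.3, 78.2]
tool_rot: [-3.141, -0.119, 2.985]
force: [0.4, -0.5, -6.0]
width: 63.1
```

Run:
```python
from h import *
go(462,-133,45,np.pi-0.148)
im=get_image("wrist"); a=cv2.resize(im[140:480,150:490],(560,560)); 
s=get_image("scene"); c=cv2.resize(s[170:280,230:350],(240,220),interpolation=cv2.INTER_CUBIC)
cv2.imwrite("pics/w11.png",np.hstack([a,cv2.copyMakeBorder(c,0,340,0,0,cv2.BORDER_CONSTANT)]))
```

```text
t 11.0 at [ 507.6 -139.3   78.2] yaw 2.985 j7 1.54 F [ 0.4 -0.5 -6. ] w 63.1 -> shift m [ 0.0418 -0.0009  0.0385] turn -0.008 lateral 57.0
```

View pics/w11.png

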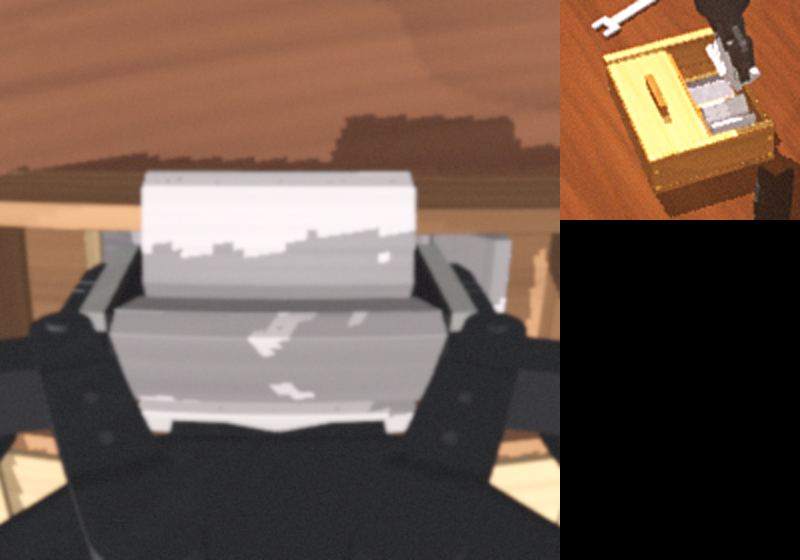

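The view shows the block turned about 0.55 rad in the pads: near wing edge at crop y 172, V bottom at y 300, groove strip at y 405. It has cleared the wall. Its lower rear edge now sits almost under the grip, so the bench can finish the roll. I carry it to the clear bench area to the left.

Call:
{"api": "move_arm", "payload": {"series": [[[0, 0, -0.03], 0], [[0.01, 0.03, -0.045], 0], [[0.03, 0.07, -0.045], 0], [[0.05, 0.115, -0.045], 0], [[0.065, 0.16, -0.045], 0]]}}

```text
clock: 11.72
eef_pos: [474.8, 29.3, 131.3]
tool_rot: [3.142, -0.116, 2.985]
force: [1.2, 0.2, -6.1]
width: 63.3
```

```bash
python3 -c "
from h import *
go(430,190,35,np.pi-0.148)"
```

```text
t 11.72 at [474.8  29.3 131.3] yaw 2.985 j7 1.28 F [ 1.2  0.2 -6.1] w 63.3 -> shift m [0.0577 0.1517 0.1037] turn -0.009 lateral 193.0
```

Call:
{"api": "move_arm", "payload": {"series": [[[0.02, 0.05, 0.01], 0], [[0.04, 0.1, 0.03], 0], [[0.058, 0.15, 0.06], 0], [[0.058, 0.152, 0.095], 0], [[0.058, 0.152, 0.104], 0]]}}

```text
clock: 12.35
eef_pos: [428.5, 190.6, 33.4]
tool_rot: [-3.14, -0.119, 2.987]
force: [-0.2, -1.5, -5.9]
width: 63.3
```

Call:
{"api": "move_arm", "payload": {"series": [[[0, 0, 0.008], 0], [[0, 0, 0.014], 0], [[0, 0, 0.019], 0], [[0, 0, 0.022], 0]]}}

```text
clock: 12.85
eef_pos: [427.3, 190.5, 15.0]
tool_rot: [-3.141, -0.116, 2.985]
force: [-4.7, -5.3, 56.3]
width: 63.4
```

Call:
{"api": "move_arm", "payload": {"series": [[[-0.006, 0, 0.001], 0], [[-0.012, 0, 0.0], 0], [[-0.018, 0, -0.001], 0], [[-0.024, 0, -0.0015], 0], [[-0.028, 0, -0.002], 0]]}}

```text
clock: 13.48
eef_pos: [446.7, 186.7, 15.5]
tool_rot: [-3.137, -0.131, 2.988]
force: [-15.1, 2.1, 17.1]
width: 63.2
```

Run:
```python
from h import *
go(430,190,35,np.pi-0.148)
im=get_image("wrist"); a=cv2.resize(im[140:480,150:490],(560,560)); cv2.imwrite("pics/w12.png",a)
g=cv2.cvtColor(a,cv2.COLOR_BGR2GRAY); print(g[100:440:5,200].tolist()); o=cv2.cvtColor(cv2.imread("pics/w11.png"),6); print(o[100:440:5,200].tolist())
```

```text
t 13.47 at [446.7 186.7  15.5] yaw 2.988 j7 1.01 F [-15.1   2.1  17.1] w 63.2 -> shift m [ 0.0194  0.0007 -0.0171] turn -0.006 lateral 26.0
[130, 131, 129, 125, 120, 121, 123, 125, 126, 123, 119, 119, 119, 117, 154, 195, 197, 223, 245, 243, 245, 247, 249, 249, 249, 248, 248, 248, 249, 247, 220, 184, 185, 184, 185, 185, 180, 162, 155, 150, 109, 106, 117, 152, 156, 155, 157, 160, 171, 165, 164, 161, 161, 165, 162, 162, 158, 157, 158, 162, 172, 190, 195, 234, 184, 47, 46, 39]
[121, 121, 119, 116, 114, 115, 117, 117, 117, 113, 110, 111, 81, 74, 113, 191, 198, 216, 245, 243, 244, 247, 249, 247, 248, 247, 247, 247, 248, 246, 243, 214, 186, 183, 182, 183, 180, 163, 156, 153, 110, 106, 116, 151, 155, 157, 155, 162, 170, 165, 163, 161, 161, 164, 164, 162, 159, 157, 158, 163, 174, 188, 193, 233, 186, 47, 43, 40]
```

It slid without turning (F −15 N along, about 24 N normal), so I need to press harder.

Call:
{"api": "move_arm", "payload": {"series": [[[-0.004, 0, 0.004], 0], [[-0.014, 0, 0.003], 0], [[-0.024, 0, 0.002], 0], [[-0.034, 0, 0.001], 0], [[-0.04, 0, 0.0], 0]]}}

```text
clock: 14.15
eef_pos: [479.1, 181.3, 12.3]
tool_rot: [-3.135, -0.144, 2.989]
force: [-14.6, 2.0, 16.1]
width: 63.0
```

Run:
```python
from h import *
go(430,190,35,np.pi-0.148)
im=get_image("wrist"); a=cv2.resize(im[140:480,150:490],(560,560)); cv2.imwrite("pics/w13.png",a)
g=cv2.cvtColor(a,cv2.COLOR_BGR2GRAY); print(g[100:440:5,200].tolist())
```

```text
t 14.15 at [479.1 181.3  12.3] yaw 2.989 j7 1.04 F [-14.6   2.   16.1] w 63.0 -> shift m [ 0.0526  0.001  -0.0154] turn -0.004 lateral 55.0
[118, 117, 117, 114, 113, 113, 114, 113, 111, 179, 220, 224, 224, 230, 239, 240, 240, 243, 245, 244, 244, 244, 242, 243, 243, 243, 240, 239, 243, 243, 241, 241, 201, 164, 142, 149, 163, 130, 118, 122, 121, 122, 122, 122, 120, 120, 132, 163, 167, 167, 167, 168, 169, 151, 145, 143, 143, 143, 184, 224, 205, 146, 126, 123, 91, 45, 47, 36]
```

It turned further. I lift a little, step back and repeat the roll, so I stay clear of the black look-alike.

Call:
{"api": "move_arm", "payload": {"series": [[[0.002, 0, -0.01], 0], [[0.025, 0.007, -0.01], 0], [[0.05, 0.015, -0.008], 0], [[0.05, 0.015, -0.007], 0], [[0.05, 0.015, -0.005], 0]]}}

```text
clock: 14.82
eef_pos: [436.1, 203.3, 24.6]
tool_rot: [-3.136, -0.139, 2.988]
force: [0.2, -0.8, -6.1]
width: 63.7
```

```bash
python3 -c "
from h import *
go(430,195,12,np.pi-0.148)"
```

```text
t 14.82 at [436.1 203.3  24.6] yaw 2.988 j7 0.99 F [ 0.2 -0.8 -6.1] w 63.7 -> shift m [ 0.0029 -0.009   0.0132] turn -0.005 lateral 16.0
```

Call:
{"api": "move_arm", "payload": {"series": [[[-0.002, 0, 0.012], 0], [[-0.01, 0, 0.0138], 0], [[-0.02, 0, 0.0133], 0], [[-0.031, 0, 0.0127], 0], [[-0.042, 0, 0.0125], 0]]}}

```text
clock: 15.45
eef_pos: [469.3, 197.5, 6.7]
tool_rot: [-3.133, -0.152, 2.989]
force: [-11.2, 2.2, 12.9]
width: 63.2
```

Run:
```python
from h import *
go(430,190,35,np.pi-0.148)
im=get_image("wrist"); a=cv2.resize(im[140:480,150:490],(560,560)); cv2.imwrite("pics/w14.png",a)
g=cv2.cvtColor(a,cv2.COLOR_BGR2GRAY); print(g[100:440:5,200].tolist())
```

```text
t 15.45 at [469.3 197.5   6.7] yaw 2.989 j7 1.02 F [-11.2   2.2  12.9] w 63.2 -> shift m [ 0.0415 -0.0135 -0.0222] turn -0.004 lateral 49.0
[109, 107, 106, 104, 105, 108, 106, 108, 194, 219, 221, 220, 221, 217, 219, 217, 219, 221, 223, 221, 222, 222, 220, 223, 222, 221, 217, 221, 222, 221, 220, 220, 204, 142, 155, 155, 140, 122, 122, 124, 124, 123, 123, 126, 125, 121, 123, 124, 122, 121, 122, 143, 159, 160, 159, 160, 160, 140, 109, 108, 108, 108, 105, 104, 77, 37, 37, 32]
```

```bash
cat >> h.py <<'E'
def tiltcheck(im,col=240):
    g=cv2.cvtColor(im,cv2.COLOR_BGR2HSV)
    m=(g[...,1]<40)&(g[...,2]>85)
    out=[]
    for y in range(200,420,6):
        r=m[y]; c=318
        if not r[c]: out.append((y,0,0,0)); continue
        l=c
        while r[l-1]: l-=1
        q=c
        while r[q+1]: q+=1
        out.append((y,l,q,int(g[y,col,2])))
    return out
E
python3 - <<'E'
from h import *
print(tiltcheck(get_image("wrist")))
E
```

```text
[(200, 0, 0, 0), (206, 0, 0, 0), (212, 0, 0, 0), (218, 0, 0, 0), (224, 226, 413, 174), (230, 222, 415, 225), (236, 221, 416, 226), (242, 221, 417, 223), (248, 221, 416, 222), (254, 222, 415, 228), (260, 223, 414, 227), (266, 224, 414, 225), (272, 225, 413, 226), (278, 226, 412, 224), (284, 227, 411, 227), (290, 222, 416, 226), (296, 218, 419, 221), (302, 232, 405, 164), (308, 232, 405, 155), (314, 227, 409, 127), (320, 226, 412, 126), (326, 224, 413, 126), (332, 222, 416, 128), (338, 220, 417, 125), (344, 216, 420, 128), (350, 215, 422, 124), (356, 215, 422, 161), (362, 222, 415, 165), (368, 225, 412, 165), (374, 265, 374, 146), (380, 0, 0, 0), (386, 0, 0, 0), (392, 0, 0, 0), (398, 0, 0, 0), (404, 0, 0, 0), (410, 0, 0, 0), (416, 0, 0, 0)]
```

Geometry from the V edges: rotated to within about 0.41 rad of V-up, with the near bottom edge on the bench and the pads slipped slightly. I roll it down the rest of the way by lowering.

Call:
{"api": "move_arm", "payload": {"series": [[[-0.002, 0, 0.0015], 0], [[-0.004, 0, 0.003], 0], [[-0.006, 0, 0.0045], 0], [[-0.007, 0, 0.006], 0]]}}

```text
clock: 16.05
eef_pos: [477.3, 196.2, 1.4]
tool_rot: [-3.134, -0.15, 2.988]
force: [-2.4, -1.6, 22.6]
width: 63.5
```

Run:
```python
from h import *
go(430,190,35,np.pi-0.148)
print([r for r in tiltcheck(get_image("wrist")) if r[1]])
```

```text
t 16.05 at [477.3 196.2   1.4] yaw 2.988 j7 1.02 F [-2.4 -1.6 22.6] w 63.5 -> shift m [ 0.0502 -0.0136 -0.0263] turn -0.006 lateral 58.0
[(230, 216, 420, 230), (236, 216, 421, 239), (242, 215, 421, 239), (248, 215, 422, 220), (254, 217, 421, 222), (260, 218, 419, 226), (266, 219, 418, 226), (272, 220, 417, 226), (278, 222, 416, 224), (284, 223, 414, 224), (290, 222, 416, 225), (296, 218, 419, 224), (302, 229, 408, 235), (308, 230, 407, 172), (314, 226, 411, 139), (320, 225, 412, 143), (326, 223, 414, 143), (332, 222, 415, 141), (338, 221, 417, 143), (344, 218, 419, 140), (350, 216, 420, 141), (356, 216, 421, 139), (362, 223, 414, 138), (368, 225, 412, 174), (374, 228, 409, 174), (380, 231, 406, 173)]
```

Call:
{"api": "move_arm", "payload": {"series": [[[-0.001, 0, 0.0015], 0], [[-0.002, 0, 0.0025], 0], [[-0.002, 0, 0.003], 0]]}}

```text
clock: 16.48
eef_pos: [478.3, 196.0, 0.1]
tool_rot: [-3.134, -0.152, 2.987]
force: [-3.1, -1.5, 27.5]
width: 62.9
```

Call:
{"api": "move_arm", "payload": {"series": [[[0, 0, 0], 0], [[0, 0, 0], 0], [[0, 0, 0], 0]], "claw": 0.78}}

```text
clock: 16.85
eef_pos: [478.7, 195.8, -0.2]
tool_rot: [-3.134, -0.151, 2.987]
force: [0.4, -0.8, -0.5]
width: 66.5
```

Run:
```python
from h import *
go(430,190,35,np.pi-0.148)
print([r for r in tiltcheck(get_image("wrist")) if r[1]])
```

```text
t 16.85 at [ 4.787e+02  1.958e+02 -2.000e-01] yaw 2.987 j7 1.02 F [ 0.4 -0.8 -0.5] w 66.5 -> shift m [ 0.0519 -0.0135 -0.0276] turn -0.007 lateral 60.0
[(248, 244, 397, 155), (254, 236, 405, 170), (260, 225, 414, 119), (266, 216, 422, 188), (272, 215, 422, 255), (278, 215, 422, 255), (284, 215, 422, 242), (290, 217, 420, 218), (296, 214, 424, 222), (302, 209, 428, 220), (308, 225, 412, 214), (314, 228, 409, 156), (320, 233, 405, 181), (326, 232, 406, 123), (332, 230, 408, 166), (338, 229, 409, 169), (344, 228, 409, 168), (350, 228, 410, 169), (356, 227, 411, 167), (362, 226, 411, 164), (368, 226, 412, 164), (374, 225, 413, 167), (380, 227, 410, 168), (386, 230, 407, 164), (392, 233, 404, 185), (398, 295, 342, 188)]
```

Released; the forces are near zero, so it should now stand V up. I open fully, rise and measure it.

```bash
python3 -c "
from h import *
go(460,195.8,130,2.987)"
```

```text
t 16.9 at [ 4.785e+02  1.958e+02 -3.000e-01] yaw 2.987 j7 1.02 F [-0.3  0.1  0.6] w 66.2 -> shift m [ 0.0377 -0.0039 -0.126 ] turn -0.0 lateral 132.0
```

Call:
{"api": "move_arm", "payload": {"series": [[[0, 0, 0], 0], [[0.0023, 0, -0.015], 0], [[0.0068, 0, -0.045], 0], [[0.02, -0.003, -0.085], 0], [[0.037, -0.004, -0.126], 0]], "claw": 1}}

```text
clock: 17.52
eef_pos: [460.6, 195.3, 131.9]
tool_rot: [-3.134, -0.151, 2.986]
force: [0.4, -0.3, 0.3]
width: 85.4
```

Run:
```python
from h import *
s=read_state(); im=get_image("wrist"); cv2.imwrite("pics/w15.png",im[60:480,60:620])
go(478,196,20,2.987)
hsv=cv2.cvtColor(im,cv2.COLOR_BGR2HSV)
m=((hsv[...,1]<60)&(hsv[...,2]>85)).astype(np.uint8)*255
m=cv2.morphologyEx(m,cv2.MORPH_OPEN,np.ones((5,5)))
for c in cv2.findContours(m,cv2.RETR_EXTERNAL,cv2.CHAIN_APPROX_NONE)[0]:
    if cv2.contourArea(c)>2000:
        p=hit("wrist",c[:,0],42,s); r=cv2.minAreaRect(np.float32(p[:,:2])); print(cv2.boundingRect(c),np.round(r[0]),np.round(r[1]),round(r[2],1))
```

```text
t 17.57 at [461.3 196.9 136.7] yaw 2.988 j7 1.01 F [-1.8  0.2  2.3] w 85.5 -> shift m [-0.0335  0.0021  0.113 ] turn 0.001 lateral 118.0
(580, 346, 60, 81) [634. 472.] [166.  50.] 38.7
(276, 245, 98, 79) [475. 196.] [65. 54.] 81.2
```

View pics/w15.png

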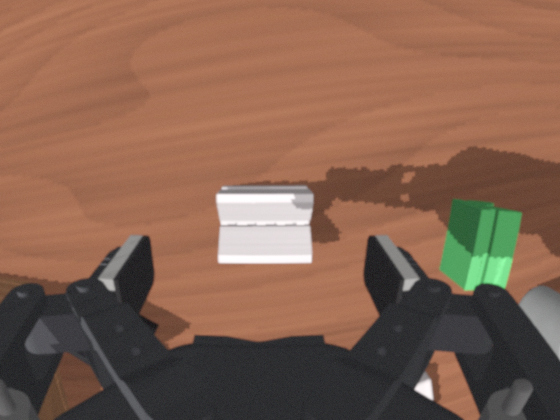

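The picture shows the block upright with its V up: V root at y 225, wing edges at y 188 and 262, x 217–312. Centre is at about (478,195), lying along the case's y. My tool has picked up a 0.15 rad tilt about that same axis. So I turn the block 90° here first, and the later grip across its width then has the tilt about the jaw axis, where it does no harm.

```bash
python3 -c "
from h import *
go(475,196,60,2.987);go(475,196,8,2.987)"
```

```text
t 17.57 at [461.3 196.9 136.7] yaw 2.988 j7 1.01 F [-1.8  0.2  2.3] w 85.5 -> shift m [-0.0247  0.0015  0.0738] turn 0.001 lateral 78.0
t 17.57 at [461.3 196.9 136.7] yaw 2.988 j7 1.01 F [-1.8  0.2  2.3] w 85.5 -> shift m [-0.0323  0.0017  0.1253] turn 0.001 lateral 129.0
```

Call:
{"api": "move_arm", "payload": {"series": [[[-0.0247, 0.0015, 0.045], 0], [[-0.0247, 0.0015, 0.074], 0], [[-0.029, 0.0017, 0.105], 0], [[-0.0323, 0.0017, 0.1253], 0], [[-0.0323, 0.0017, 0.1253], 0]]}}

```text
clock: 18.2
eef_pos: [474.1, 195.6, 7.4]
tool_rot: [-3.136, -0.148, 2.988]
force: [-0.5, 0.1, 0.1]
width: 85.1
```

Call:
{"api": "move_arm", "payload": {"series": [[[0, 0, 0], 0], [[0, 0, 0], 0], [[0, 0, 0], 0], [[0, 0, 0], 0]], "claw": 0}}

```text
clock: 18.7
eef_pos: [474.9, 196.2, 9.0]
tool_rot: [-3.138, -0.147, 2.988]
force: [-0.5, 0.7, 6.1]
width: 62.7
```

Call:
{"api": "move_arm", "payload": {"series": [[[0, 0, -0.008], 0], [[0.002, 0, -0.014], 0.15], [[0.002, 0, -0.014], 0.33], [[0.002, 0, -0.014], 0.51], [[0.002, 0, -0.014], 0.69]]}}

```text
clock: 19.32
eef_pos: [475.0, 196.3, 23.6]
tool_rot: [-3.045, -0.11, 2.287]
force: [-0.0, 0.2, -6.0]
width: 62.1
```

Call:
{"api": "move_arm", "payload": {"series": [[[0, 0, 0], 0.18], [[0, 0, 0], 0.36], [[0, 0, 0], 0.54], [[0, 0, 0], 0.72], [[0, 0, 0], 0.88]]}}

```text
clock: 19.95
eef_pos: [474.9, 196.8, 23.9]
tool_rot: [-2.995, 0.004, 1.408]
force: [-1.1, -0.3, -6.9]
width: 62.6
```

```bash
python3 -c "
from h import *
go(475,196,8,2.987-1.5708); print(read_state()['tool_rot'])"
```

```text
t 19.95 at [474.9 196.8  23.9] yaw 1.408 j7 -0.03 F [-1.1 -0.3 -6.9] w 62.6 -> shift m [-0.0007  0.0026  0.0157] turn -0.008 lateral 16.0
[-2.99509388  0.00417095  1.40770885]
```

Call:
{"api": "move_arm", "payload": {"series": [[[0, 0.0008, 0.005], 0], [[0, 0.0013, 0.009], 0], [[0, 0.0016, 0.0115], 0], [[0, 0.0016, 0.0115], 0]]}}

```text
clock: 20.45
eef_pos: [474.8, 197.0, 14.9]
tool_rot: [-2.994, 0.001, 1.409]
force: [-4.1, -1.8, 19.8]
width: 62.2
```

Call:
{"api": "move_arm", "payload": {"series": [[[0, 0, 0], 0], [[0, 0, 0], 0], [[0, 0, 0], 0]], "claw": 0.78}}

```text
clock: 20.82
eef_pos: [474.5, 197.1, 14.9]
tool_rot: [-2.993, 0.001, 1.41]
force: [-2.4, 1.1, 1.8]
width: 66.4
```

```bash
python3 -c "
from h import *
go(474.9,196.8,100,2.987-1.5708);go(445,196.8,130,2.987-1.5708)"
```

```text
t 20.82 at [474.5 197.1  14.9] yaw 1.41 j7 -0.02 F [-2.4  1.1  1.8] w 66.4 -> shift m [-0.0003 -0.0121 -0.0843] turn -0.006 lateral 85.0
t 20.82 at [474.5 197.1  14.9] yaw 1.41 j7 -0.02 F [-2.4  1.1  1.8] w 66.4 -> shift m [-0.0052 -0.0457 -0.1096] turn -0.006 lateral 119.0
```

Call:
{"api": "move_arm", "payload": {"series": [[[0, 0, 0], 0], [[0, -0.003, -0.022], 0], [[0, -0.008, -0.055], 0], [[0, -0.012, -0.085], -0.1], [[-0.003, -0.03, -0.1], -0.28]], "claw": 1}}

```text
clock: 21.45
eef_pos: [461.6, 196.6, 119.4]
tool_rot: [-3.004, -0.04, 1.692]
force: [-0.3, -0.1, -0.2]
width: 85.1
```

Call:
{"api": "move_arm", "payload": {"series": [[[0, 0, 0], -0.18], [[0, 0, 0], -0.36], [[0, 0, 0], -0.54], [[0, 0, 0], -0.72], [[0, 0, 0], -0.9]]}}

```text
clock: 22.08
eef_pos: [462.2, 196.4, 119.3]
tool_rot: [-3.088, -0.132, 2.597]
force: [0.5, -0.3, -0.7]
width: 85.6
```

Call:
{"api": "move_arm", "payload": {"series": [[[0, 0, 0], -0.18], [[0, 0, 0], -0.36], [[0, 0, 0], -0.4], [[0, 0, 0], -0.4]]}}

```text
clock: 22.58
eef_pos: [462.4, 196.2, 119.2]
tool_rot: [3.139, -0.142, 2.998]
force: [-0.8, 0.4, -0.3]
width: 85.7
```

Run:
```python
from h import *
s=read_state(); im=get_image("wrist"); cv2.imwrite("pics/w16.png",im[60:480,60:620])
go(475,196,60,2.987)
hsv=cv2.cvtColor(im,cv2.COLOR_BGR2HSV)
m=((hsv[...,1]<60)&(hsv[...,2]>85)).astype(np.uint8)*255
m=cv2.morphologyEx(m,cv2.MORPH_OPEN,np.ones((5,5)))
for c in cv2.findContours(m,cv2.RETR_EXTERNAL,cv2.CHAIN_APPROX_NONE)[0]:
    if cv2.contourArea(c)>2000:
        p=hit("wrist",c[:,0],42,s); r=cv2.minAreaRect(np.float32(p[:,:2])); print(cv2.boundingRect(c),np.round(r[0]),np.round(r[1]),round(r[2],1))
```

```text
t 22.62 at [462.3 196.3 119.2] yaw 2.998 j7 1.07 F [0.4 0.1 0.3] w 85.4 -> shift m [-0.0208  0.0014  0.0568] turn 0.011 lateral 61.0
(583, 349, 57, 85) [634. 472.] [170.  47.] 39.6
(276, 227, 83, 108) [472. 193.] [49. 69.] 78.3
```

```bash
python3 -c "
from h import *
go(471.5,193,60,2.95);go(471.5,193,10,2.95)"
```

```text
t 22.62 at [462.3 196.3 119.2] yaw 2.998 j7 1.07 F [0.4 0.1 0.3] w 85.4 -> shift m [-0.0178 -0.0021  0.0572] turn 0.048 lateral 60.0
t 22.62 at [462.3 196.3 119.2] yaw 2.998 j7 1.07 F [0.4 0.1 0.3] w 85.4 -> shift m [-0.0249 -0.0022  0.1067] turn 0.048 lateral 110.0
```

Call:
{"api": "move_arm", "payload": {"series": [[[-0.0178, -0.002, 0.04], 0.048], [[-0.0178, -0.0021, 0.057], 0.048], [[-0.022, -0.0022, 0.087], 0.048], [[-0.0249, -0.0022, 0.1067], 0.048], [[-0.0249, -0.0022, 0.1067], 0.048]]}}

```text
clock: 23.25
eef_pos: [470.5, 192.6, 8.8]
tool_rot: [-3.135, -0.144, 2.948]
force: [0.2, 0.4, 0.6]
width: 85.4
```

Call:
{"api": "move_arm", "payload": {"series": [[[0, 0, 0], 0], [[0, 0, 0], 0], [[0, 0, 0], 0], [[0, 0, 0], 0], [[0, 0, 0], 0]], "claw": 0}}

```text
clock: 23.88
eef_pos: [471.3, 193.2, 10.0]
tool_rot: [-3.136, -0.143, 2.948]
force: [0.6, -0.7, 6.0]
width: 47.1
```

Run:
```python
from h import *
go(471.5,193,10,2.95)
print([r for r in tiltcheck(get_image("wrist")) if r[1]])
# case from the top picture taken earlier: wood mask
im=cv2.imread("pics/top0.png"); h=cv2.cvtColor(im,cv2.COLOR_BGR2HSV)
m=((h[...,0]>12)&(h[...,0]<28)&(h[...,1]>70)&(h[...,2]>120)).astype(np.uint8)*255
roi=np.zeros_like(m); roi[190:300,305:430]=m[190:300,305:430]
roi=cv2.morphologyEx(roi,cv2.MORPH_CLOSE,np.ones((3,3)))
cs=cv2.findContours(roi,cv2.RETR_EXTERNAL,cv2.CHAIN_APPROX_NONE)[0]; c=max(cs,key=cv2.contourArea)
p=hit("top",c[:,0],70); print(cv2.boundingRect(c),cv2.minAreaRect(np.float32(p[:,:2])))
```

```text
t 23.88 at [471.3 193.2  10. ] yaw 2.948 j7 1.06 F [ 0.6 -0.7  6. ] w 47.1 -> shift m [-0.0003 -0.0001 -0.0001] turn -0.002 lateral 0.0
[(236, 262, 375, 160), (242, 255, 383, 160), (248, 247, 390, 160), (254, 246, 391, 160), (260, 246, 391, 163), (266, 246, 391, 163), (272, 246, 391, 164), (278, 246, 391, 162), (284, 247, 391, 159), (290, 242, 396, 155), (296, 239, 399, 141), (302, 235, 402, 137), (308, 232, 405, 141), (314, 249, 388, 138), (320, 249, 388, 131), (326, 249, 388, 101), (332, 249, 387, 140), (338, 250, 387, 57), (344, 250, 387, 47), (350, 251, 386, 41), (356, 251, 386, 45), (362, 251, 386, 50), (368, 252, 385, 49), (374, 251, 384, 47), (380, 252, 383, 47), (386, 252, 383, 51)]
(320, 201, 93, 84) ((589.6923217773438, -147.33737182617188), (250.0740203857422, 194.23648071289062), 78.85392761230469)
```

Gripped across the width (47.1 mm), with the block centre at the pads to within about 1 mm. I lift it, carry it over the case and look down into the empty place.

```bash
python3 -c "
from h import *
go(471.5,193,160,2.95);go(620,-200,175,2.99)"
```

```text
t 23.93 at [471.2 193.1  10. ] yaw 2.948 j7 1.06 F [0.5 0.9 7.1] w 47.3 -> shift m [ 0.0211 -0.0009 -0.1486] turn -0.002 lateral 150.0
t 23.93 at [471.2 193.1  10. ] yaw 2.948 j7 1.06 F [0.5 0.9 7.1] w 47.3 -> shift m [-0.1958 -0.3582 -0.193 ] turn -0.042 lateral 452.0
```

Call:
{"api": "move_arm", "payload": {"series": [[[0.0015, 0, -0.01], 0], [[0.006, 0, -0.04], 0], [[0.012, 0, -0.085], 0], [[0.019, 0, -0.13], 0], [[0.021, 0, -0.15], 0]]}}

```text
clock: 24.55
eef_pos: [472.4, 193.9, 164.0]
tool_rot: [-3.138, -0.14, 2.948]
force: [0.6, -0.1, -7.0]
width: 47.1
```

```bash
python3 -c "
from h import *
go(620,-200,175,2.99)"
```

```text
t 24.55 at [472.4 193.9 164. ] yaw 2.948 j7 1.04 F [ 0.6 -0.1 -7. ] w 47.1 -> shift m [-0.2167 -0.3584 -0.0404] turn -0.042 lateral 421.0
```

Call:
{"api": "move_arm", "payload": {"series": [[[-0.027, -0.045, -0.005], 0], [[-0.054, -0.09, -0.01], 0], [[-0.081, -0.135, -0.015], -0.02], [[-0.108, -0.18, -0.02], -0.042], [[-0.135, -0.225, -0.025], -0.042]]}}

```text
clock: 25.18
eef_pos: [563.5, -54.9, 170.6]
tool_rot: [3.14, -0.141, 2.991]
force: [0.4, 0.7, -6.9]
width: 47.2
```

Call:
{"api": "move_arm", "payload": {"series": [[[-0.027, -0.045, -0.005], 0], [[-0.054, -0.089, -0.01], 0], [[-0.075, -0.123, -0.014], 0], [[-0.075, -0.123, -0.014], 0], [[-0.075, -0.123, -0.014], 0]]}}

```text
clock: 25.8
eef_pos: [619.2, -187.0, 172.8]
tool_rot: [3.138, -0.144, 2.991]
force: [0.5, 1.5, -6.6]
width: 47.1
```

Run:
```python
from h import *
s=read_state(); im=get_image("wrist"); cv2.imwrite("pics/w17.png",im); np.save("w17.npy",np.r_[s["eef_pos"],s["tool_rot"]])
go(620,-200,175,2.99)
cv2.imwrite("pics/w17v.png",cv2.resize(im[0:360,120:600],None,fx=1.6,fy=1.6,interpolation=cv2.INTER_CUBIC))
```

```text
t 25.85 at [ 619.4 -186.2  173. ] yaw 2.992 j7 1.66 F [ 0.7  0.7 -6.3] w 47.0 -> shift m [-0.0023 -0.0135 -0.0024] turn 0.002 lateral 14.0
```

View pics/w17v.png

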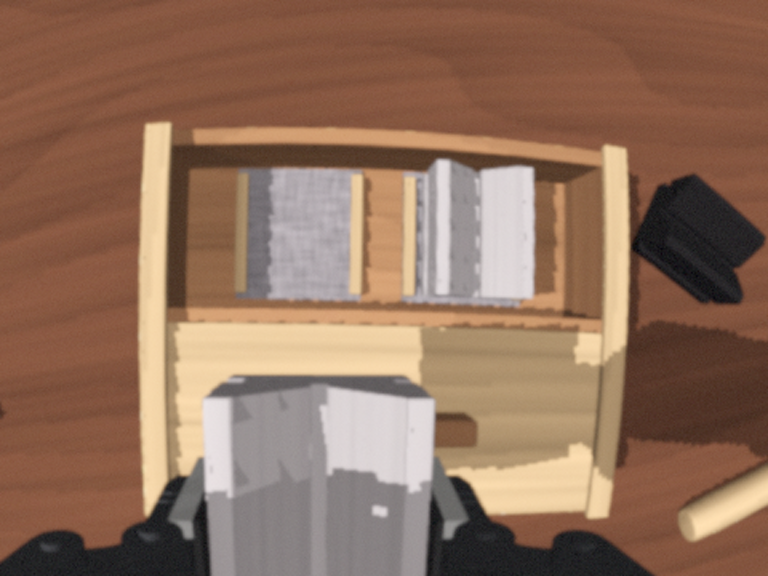

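The view shows the empty place between the strips at crop x 235–247 and 351–363, felt from y 170 to 298. The mate sits at x 403–535 and the cover's front edge is at y 322, so both places are clear. I compute the place centre from those edges.

Run:
```python
from h import *
v=np.load("w17.npy"); s={"eef_pos":v[:3],"tool_rot":v[3:]}
def P(l,z): return hit("wrist",[(x/1.6+120,y/1.6) for x,y in l],z,s)[:,:2]
a=P([(247,180),(247,290),(351,180),(351,292),(235,180),(235,292),(363,180),(363,292),(403,180),(403,295),(415,180)],15)
print("strips",a.round(1).tolist()); print("angles",[round(float(np.arctan2(*(a[i]-a[i+1])[::-1]))+(0),3) for i in(0,2,4,6)])
c=P([(241,172),(241,294),(357,173),(357,296)],15); print("strip ends",c.round(1).tolist(), c.mean(0).round(1))
w=P([(260,144),(400,149),(260,308),(400,311),(260,321),(400,323)],58); print("walls58",w.round(1).tolist())
l=P([(171,200),(165,130),(603,200),(603,150),(146,123),(627,148),(145,515),(608,517)],70); print("rim70",l.round(1).tolist())
g=P([(171,322),(602,333)],63);print("coverfront",g.round(1).tolist())
```

```text
strips [[500.3, -206.4], [558.0, -214.9], [508.8, -152.7], [567.3, -161.7], [499.1, -212.6], [558.0, -221.3], [509.7, -146.5], [568.2, -155.6], [512.3, -125.5], [572.7, -135.0], [513.0, -119.1]]
angles [2.994, 2.988, 2.995, 2.987]
strip ends [[495.4, -208.9], [559.6, -218.3], [505.5, -149.0], [569.9, -159.0]] [ 532.6 -183.8]
walls58 [[494.3, -194.7], [505.8, -132.2], [568.8, -205.7], [579.5, -143.9], [574.6, -206.6], [584.9, -144.6]]
rim70 [[515.5, -236.1], [482.8, -234.9], [540.0, -41.3], [515.9, -36.2], [477.4, -243.2], [515.3, -22.3], [653.5, -273.7], [692.4, -53.3]]
coverfront [[568.4, -245.8], [602.3, -47.8]]
```

Place centre is (534,−184) with case yaw −0.1505, and the strip-based and mate-based estimates agree. I move above it.

```bash
python3 -c "
from h import *
go(531,-183.5,173,2.991);go(531,-183.5,76,2.991)"
```

```text
t 25.85 at [ 619.4 -186.2  173. ] yaw 2.992 j7 1.66 F [ 0.7  0.7 -6.3] w 47.0 -> shift m [ 0.087  -0.0105  0.0126] turn 0.001 lateral 88.0
t 25.85 at [ 619.4 -186.2  173. ] yaw 2.992 j7 1.66 F [ 0.7  0.7 -6.3] w 47.0 -> shift m [ 0.0731 -0.0109  0.1086] turn 0.001 lateral 131.0
```

Call:
{"api": "move_arm", "payload": {"series": [[[0.045, -0.006, 0.006], 0], [[0.087, -0.0105, 0.0126], 0], [[0.081, -0.0107, 0.055], 0], [[0.0731, -0.0109, 0.1086], 0], [[0.0731, -0.0109, 0.1086], 0]]}}

```text
clock: 26.48
eef_pos: [527.2, -180.7, 72.9]
tool_rot: [3.136, -0.153, 2.995]
force: [-0.0, 0.8, -5.7]
width: 47.2
```

Call:
{"api": "move_arm", "payload": {"series": [[[0, 0, 0], 0], [[0, 0, 0], 0]]}}

```text
clock: 26.72
eef_pos: [528.5, -180.5, 74.8]
tool_rot: [3.136, -0.15, 2.995]
force: [-0.2, -0.2, -5.8]
width: 47.2
```

```bash
python3 -c "
from h import *
go(531,-183.5,50,2.991);go(531,-183.5,21,2.991)"
```

```text
t 26.73 at [ 528.5 -180.5   74.8] yaw 2.995 j7 1.68 F [-0.2 -0.2 -5.8] w 47.2 -> shift m [-0.0066 -0.0027  0.0241] turn 0.004 lateral 25.0
t 26.73 at [ 528.5 -180.5   74.8] yaw 2.995 j7 1.68 F [-0.2 -0.2 -5.8] w 47.2 -> shift m [-0.0109 -0.0029  0.0528] turn 0.004 lateral 54.0
```

Call:
{"api": "move_arm", "payload": {"series": [[[-0.003, -0.0027, 0], 0.004], [[-0.003, -0.0027, 0], 0.004], [[-0.0048, -0.0028, 0.012], 0.004], [[-0.0066, -0.0028, 0.024], 0.004], [[-0.0066, -0.0028, 0.024], 0.004]]}}

```text
clock: 27.35
eef_pos: [529.6, -183.0, 48.4]
tool_rot: [3.136, -0.154, 2.991]
force: [-0.9, 0.3, -5.8]
width: 46.8
```

Call:
{"api": "move_arm", "payload": {"series": [[[0, 0, 0], 0], [[0, 0, 0], 0]]}}

```text
clock: 27.6
eef_pos: [529.5, -183.0, 48.4]
tool_rot: [3.136, -0.154, 2.991]
force: [0.0, -0.1, -5.9]
width: 46.8
```

```bash
python3 -c "
from h import *
go(531,-183.5,25,2.991);go(531,-183.5,20,2.991)"
```

```text
t 27.6 at [ 529.5 -183.    48.4] yaw 2.991 j7 1.68 F [ 0.  -0.1 -5.9] w 46.8 -> shift m [-0.0051 -0.0004  0.0229] turn 0.0 lateral 23.0
t 27.6 at [ 529.5 -183.    48.4] yaw 2.991 j7 1.68 F [ 0.  -0.1 -5.9] w 46.8 -> shift m [-0.0059 -0.0004  0.0278] turn 0.0 lateral 28.0
```

Call:
{"api": "move_arm", "payload": {"series": [[[-0.003, -0.0004, 0.009], 0], [[-0.0045, -0.0004, 0.017], 0], [[-0.0051, -0.0004, 0.0229], 0], [[-0.0055, -0.0004, 0.0255], 0], [[-0.0057, -0.0004, 0.0265], 0]]}}

```text
clock: 28.22
eef_pos: [531.0, -183.5, 21.1]
tool_rot: [3.136, -0.154, 2.991]
force: [-0.3, -0.3, -6.4]
width: 47.0
```

```bash
python3 -c "
from h import *
go(531,-183.5,20,2.991)"
```

```text
t 28.23 at [ 531.  -183.5   21.1] yaw 2.991 j7 1.68 F [-0.3 -0.3 -6.4] w 47.0 -> shift m [-0.0002 -0.      0.0011] turn 0.0 lateral 1.0
```

The block is between the strips with no contact force. I lower the last 2 mm to the felt.

Call:
{"api": "move_arm", "payload": {"series": [[[-0.0002, 0, 0.001], 0], [[-0.0003, 0, 0.0017], 0], [[-0.0003, 0, 0.0022], 0]]}}

```text
clock: 28.6
eef_pos: [531.1, -183.5, 20.3]
tool_rot: [3.136, -0.154, 2.991]
force: [-4.4, 1.4, 10.0]
width: 47.2
```

```bash
python3 -c "
from h import *
go(531,-183.5,19,2.991);go(531,-183.5,100,2.991)"
```

```text
t 28.6 at [ 531.1 -183.5   20.3] yaw 2.991 j7 1.68 F [-4.4  1.4 10. ] w 47.2 -> shift m [-0.0001 -0.      0.0013] turn 0.0 lateral 1.0
t 28.6 at [ 531.1 -183.5   20.3] yaw 2.991 j7 1.68 F [-4.4  1.4 10. ] w 47.2 -> shift m [ 0.0124  0.0004 -0.0787] turn 0.0 lateral 80.0
```

Call:
{"api": "move_arm", "payload": {"series": [[[0, 0, 0], 0], [[0, 0, 0], 0], [[0, 0, 0], 0]], "claw": 0.7}}

```text
clock: 28.98
eef_pos: [532.7, -181.8, 21.4]
tool_rot: [3.134, -0.152, 2.993]
force: [1.3, 5.4, 3.5]
width: 59.5
```

Call:
{"api": "move_arm", "payload": {"series": [[[0.001, 0, -0.006], 0], [[0.004, 0, -0.025], 0], [[0.008, 0, -0.05], 0], [[0.0124, 0, -0.08], 0], [[0.018, 0, -0.115], 0]]}}

```text
clock: 29.6
eef_pos: [531.9, -183.6, 139.9]
tool_rot: [3.135, -0.151, 2.992]
force: [-0.7, 0.2, -1.1]
width: 59.7
```

```bash
python3 -c "
from h import *
go(619,-195,173,2.991)"
```

```text
t 29.6 at [ 531.9 -183.6  139.9] yaw 2.992 j7 1.68 F [-0.7  0.2 -1.1] w 59.7 -> shift m [-0.0818  0.002  -0.046 ] turn 0.001 lateral 94.0
```

I go back to the viewpoint to check the seat.

Call:
{"api": "move_arm", "payload": {"series": [[[-0.04, 0.001, -0.022], 0], [[-0.0818, 0.002, -0.046], 0], [[-0.0818, 0.002, -0.046], 0], [[-0.0818, 0.002, -0.046], 0]], "claw": 0}}

```text
clock: 30.1
eef_pos: [617.8, -195.6, 173.4]
tool_rot: [3.136, -0.152, 2.991]
force: [-1.2, -0.2, -1.0]
width: -0.4
```

Run:
```python
from h import *
s=read_state(); im=get_image("wrist"); cv2.imwrite("pics/w18.png",im); np.save("w18.npy",np.r_[s["eef_pos"],s["tool_rot"]])
go(667,-160,120,2.991)
cv2.imwrite("pics/w18v.png",cv2.resize(im[0:360,120:600],None,fx=1.6,fy=1.6,interpolation=cv2.INTER_CUBIC))
```

```text
t 30.15 at [ 617.3 -195.4  173.1] yaw 2.991 j7 1.67 F [ 0.3 -0.5  0.8] w -0.0 -> shift m [-0.0513  0.0422  0.0461] turn -0.0 lateral 81.0
```

View pics/w18v.png

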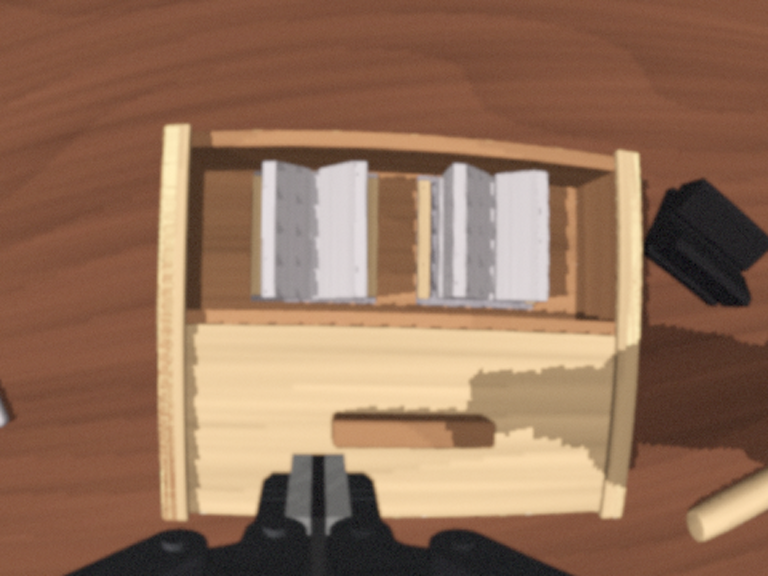

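Both blocks lie alike with their V up: the loose one at crop x 262–367, y 162–298, the mate at x 452–548. The grip bar is at x 333–494, y 412–447. I compute the seat and the bar.

Run:
```python
from h import *
v=np.load("w18.npy"); s={"eef_pos":v[:3],"tool_rot":v[3:]}
n=np.array([.9887,-.150]);t=np.array([.150,.9887]); c=np.array([534,-184.])
def P(l,z): return hit("wrist",[(x/1.6+120,y/1.6) for x,y in l],z,s)[:,:2]
q=lambda p:[(round(float((i-c)@n),1),round(float((i-c)@t),1)) for i in p]
print("block top, place frame",q(P([(263,162),(366,162),(263,297),(366,298)],52)))
print("mate top",q(P([(455,164),(547,171),(455,299),(547,300)],52)))
print("bar top",q(P([(333,413),(494,417)],85)),"rear",q(P([(335,447),(494,447)],85)))
print("strips now",q(P([(375,180),(375,295)],15)))
go(672,-160,120,2.991)
```

```text
block top, place frame [(-31.9, -24.0), (-31.9, 23.8), (31.6, -23.8), (32.1, 23.4)]
mate top [(-32.6, 66.1), (-32.6, 113.2), (32.0, 65.3), (31.3, 111.9)]
bar top [(79.7, 7.2), (82.0, 75.5)] rear [(94.0, 8.1), (95.0, 76.2)]
strips now [(-31.5, 31.7), (29.8, 31.4)]
t 30.15 at [ 617.3 -195.4  173.1] yaw 2.991 j7 1.67 F [ 0.3 -0.5  0.8] w -0.0 -> shift m [-0.0562  0.043   0.0453] turn -0.0 lateral 84.0
```

The block is centred within about 0.5 mm and the cover is at roughly 0.089. I place the shut fingers behind the bar and push the cover shut.

```bash
python3 -c "
from h import *
go(661,-160,173,2.991);go(661,-160,72,2.991)"
```

```text
t 30.15 at [ 617.3 -195.4  173.1] yaw 2.991 j7 1.67 F [ 0.3 -0.5  0.8] w -0.0 -> shift m [-0.0374  0.0416 -0.0054] turn -0.0 lateral 56.0
t 30.15 at [ 617.3 -195.4  173.1] yaw 2.991 j7 1.67 F [ 0.3 -0.5  0.8] w -0.0 -> shift m [-0.0528  0.041   0.0944] turn -0.0 lateral 116.0
```

Call:
{"api": "move_arm", "payload": {"series": [[[-0.0374, 0.0416, -0.005], 0], [[-0.0374, 0.0416, -0.005], 0], [[-0.045, 0.0413, 0.045], 0], [[-0.0528, 0.041, 0.0944], 0], [[-0.0528, 0.041, 0.0944], 0]]}}

```text
clock: 30.78
eef_pos: [657.0, -160.0, 68.9]
tool_rot: [3.136, -0.162, 2.99]
force: [-0.2, 0.0, 0.5]
width: 0.4
```

Call:
{"api": "move_arm", "payload": {"series": [[[0, 0, 0], 0]]}}

```text
clock: 30.9
eef_pos: [657.4, -160.6, 70.7]
tool_rot: [3.136, -0.16, 2.99]
force: [-0.4, -0.3, 0.6]
width: 0.1
```

```bash
cat >> h.py <<'E'
def goc(x,y,z):
    p=np.array([534,-184.])+x*np.array([.9887,-.150])+y*np.array([.150,.9887]); go(p[0],p[1],z,2.991)
E
python3 -c "
from h import *
goc(60,43,72);goc(14,43,72)"
```

```text
t 30.9 at [ 657.4 -160.6   70.7] yaw 2.99 j7 1.61 F [-0.4 -0.3  0.6] w 0.1 -> shift m [0.058  0.0013 0.008 ] turn -0.001 lateral 59.0
t 30.9 at [ 657.4 -160.6   70.7] yaw 2.99 j7 1.61 F [-0.4 -0.3  0.6] w 0.1 -> shift m [0.1034 0.0012 0.0154] turn -0.001 lateral 105.0
```

Call:
{"api": "move_arm", "payload": {"series": [[[0.012, 0, 0.0016], 0], [[0.024, 0, 0.0032], 0], [[0.036, 0, 0.005], 0], [[0.048, 0, 0.0066], 0], [[0.06, 0, 0.0083], 0]]}}

```text
clock: 31.52
eef_pos: [599.9, -151.7, 74.6]
tool_rot: [3.136, -0.153, 2.99]
force: [3.0, 0.0, -1.9]
width: -0.3
```

```bash
python3 -c "
from h import *
goc(20,43,72);goc(10,43,72)"
```

```text
t 31.52 at [ 599.9 -151.7   74.6] yaw 2.99 j7 1.62 F [ 3.   0.  -1.9] w -0.3 -> shift m [0.0395 0.0011 0.0087] turn -0.001 lateral 40.0
t 31.52 at [ 599.9 -151.7   74.6] yaw 2.99 j7 1.62 F [ 3.   0.  -1.9] w -0.3 -> shift m [0.0494 0.0011 0.0102] turn -0.001 lateral 50.0
```

Pushing at 3 N, as expected for the cover's friction. I continue to the stop.

Call:
{"api": "move_arm", "payload": {"series": [[[0.011, 0.0005, 0.003], 0], [[0.022, 0.001, 0.005], 0], [[0.032, 0.001, 0.007], 0], [[0.041, 0.001, 0.0088], 0], [[0.046, 0.001, 0.0095], 0]]}}

```text
clock: 32.15
eef_pos: [556.0, -143.8, 72.6]
tool_rot: [3.136, -0.147, 2.99]
force: [11.7, -2.1, -1.3]
width: 0.1
```

Call:
{"api": "move_arm", "payload": {"series": [[[0.004, 0, 0.0006], 0], [[0.007, 0, 0.001], 0], [[0.01, 0, 0.0015], 0]]}}

```text
clock: 32.52
eef_pos: [555.8, -143.8, 73.0]
tool_rot: [3.136, -0.126, 2.99]
force: [21.5, -4.2, -11.0]
width: 0.0
```

```bash
python3 -c "
from h import *
goc(10,43,72);goc(60,43,180)"
```

```text
t 32.52 at [ 555.8 -143.8   73. ] yaw 2.99 j7 1.62 F [ 21.5  -4.2 -11. ] w 0.0 -> shift m [ 0.0054 -0.0001  0.0017] turn -0.001 lateral 6.0
t 32.52 at [ 555.8 -143.8   73. ] yaw 2.99 j7 1.62 F [ 21.5  -4.2 -11. ] w 0.0 -> shift m [-0.0307  0.0006 -0.1117] turn -0.001 lateral 116.0
```

It is at the stop: 21 N and no further travel, where the shut position was expected. I back off, rise and check.

Call:
{"api": "move_arm", "payload": {"series": [[[-0.008, 0, -0.001], 0], [[-0.018, 0, -0.004], 0], [[-0.025, 0, -0.04], 0], [[-0.03, 0, -0.08], 0], [[-0.031, 0, -0.112], 0]]}}

```text
clock: 33.15
eef_pos: [599.5, -151.0, 181.2]
tool_rot: [3.136, -0.128, 2.99]
force: [-0.1, -0.2, -0.0]
width: -0.4
```

Run:
```python
from h import *
s=read_state(); go(620,-160,175,2.991)
im=get_image("wrist"); cv2.imwrite("pics/w19.png",im)
h=cv2.cvtColor(im,cv2.COLOR_BGR2HSV)
# grip bar: darker brown-orange than the cover board, in the case area
top=get_image("top"); cv2.imwrite("pics/top19.png",top); h=cv2.cvtColor(top,cv2.COLOR_BGR2HSV)
n=np.array([.9887,-.150]);t=np.array([.150,.9887]);c=np.array([534,-184.])
# sample the top picture along the case's x through the cover, off the grip (place frame y=90) at z=63
m=camera_model("top");f=240/np.tan(np.radians(m["fov_y"]/2));Pi=np.linalg.inv(m["pose"])
def px(p): v=Pi@np.r_[p,1]; return v[0]/v[2]*f+m["cx"],v[1]/v[2]*f+m["cy"]
for y in(-20,0,100):
    print(y,[(x,h[int(round(px(np.r_[c+x*n+y*t,63])[1])),int(round(px(np.r_[c+x*n+y*t,63])[0]))].tolist()) for x in range(-50,145,6)])
```

```text
t 33.15 at [ 599.5 -151.   181.2] yaw 2.99 j7 1.62 F [-0.1 -0.2 -0. ] w -0.4 -> shift m [-0.0222 -0.0058  0.0033] turn -0.001 lateral 23.0
-20 [(-50, [21, 43, 167]), (-44, [22, 46, 144]), (-38, [88, 79, 116]), (-32, [89, 99, 118]), (-26, [89, 101, 106]), (-20, [89, 107, 98]), (-14, [21, 37, 160]), (-8, [20, 40, 167]), (-2, [21, 45, 169]), (4, [22, 41, 170]), (10, [23, 38, 167]), (16, [23, 42, 171]), (22, [21, 39, 170]), (28, [20, 40, 172]), (34, [20, 43, 171]), (40, [22, 41, 170]), (46, [22, 38, 174]), (52, [23, 40, 172]), (58, [21, 41, 174]), (64, [22, 40, 173]), (70, [22, 42, 177]), (76, [23, 41, 176]), (82, [20, 40, 177]), (88, [23, 40, 180]), (94, [21, 40, 178]), (100, [21, 40, 178]), (106, [22, 39, 177]), (112, [23, 42, 182]), (118, [22, 43, 180]), (124, [21, 41, 181]), (130, [21, 40, 184]), (136, [20, 39, 184]), (142, [23, 40, 183])]
0 [(-50, [30, 31, 91]), (-44, [90, 9, 109]), (-38, [89, 103, 82]), (-32, [90, 96, 80]), (-26, [21, 41, 125]), (-20, [22, 38, 129]), (-14, [21, 42, 128]), (-8, [20, 45, 131]), (-2, [21, 42, 128]), (4, [21, 41, 132]), (10, [20, 43, 132]), (16, [23, 4
[... 489 characters left out ...]
44, [15, 121, 139]), (-38, [21, 92, 255]), (-32, [20, 99, 249]), (-26, [22, 92, 255]), (-20, [22, 91, 255]), (-14, [23, 86, 255]), (-8, [21, 89, 255]), (-2, [24, 85, 255]), (4, [23, 85, 255]), (10, [20, 98, 250]), (16, [22, 89, 255]), (22, [21, 97, 255]), (28, [21, 93, 255]), (34, [21, 94, 255]), (40, [20, 97, 255]), (46, [18, 139, 222]), (52, [16, 141, 215]), (58, [16, 147, 218]), (64, [16, 145, 218]), (70, [16, 142, 222]), (76, [16, 142, 226]), (82, [16, 144, 218]), (88, [16, 144, 229]), (94, [16, 142, 224]), (100, [17, 142, 230]), (106, [17, 144, 227]), (112, [16, 143, 228]), (118, [16, 145, 214]), (124, [16, 146, 218]), (130, [17, 147, 218]), (136, [15, 147, 200]), (142, [11, 155, 165])]
```

```bash
python3 -c "
from h import *
print(finish_job())"
```

```text
the job is handed in; nothing more can be done
None
```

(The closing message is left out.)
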